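# Roll the texture roller to its stop and chock it

## Robot

A 6-joint arm with a two-finger parallel gripper is mounted at the origin on a cart in front of the work surface, level with it; the furniture and walls round the work are solid. World frame = base frame: x ahead of the robot, y to its left, z up, the work surface at z = 0. Lengths are in m, angles in rad, forces in N, time in s.
With the tool pointing down it reaches from about 0.35 to 0.975 m from the base axis. Payload 4.9 kg.
Tool frame: the origin (TCP) lies midway between the tips of the shut fingers; the grasp point (between the pads) lies 19 mm behind it; y points along the fingers, z is the direction in which the jaws open and shut, and the axes are right-handed (so a half turn about y gives the same grasp; the last joint's range is limited). The gripper opens to 85 mm and grips with 20 to 120 N. Pads are 22 mm wide; open, the fingers measure 114 mm over their backs; the gripper's body (76 mm by 85 mm) begins 54 mm behind the grasp point. The pads swing forward as they close: fully open they stand 13 mm farther back than shut.
Start: joints at [1.022, 0.053, 1.613, -0, 1.476, -0.119], TCP at [0.26, 0.568, 0.231] pointing down, gripper open.
Joint ranges: [-3.01, 3.01], [-1.01, 2.22], [0.06, 2.58], [-1.02, 4.17], [0.09, 2.62], [-3.14, 3.14]. Speed limits (rad/s): [2.57, 2.57, 3.14, 3.14, 3.14, 3.14].

## Interface

Orientations are given as a rotation vector (axis times angle).
In Python, from bench import ctrl gives the robot as it stands.
- The arm moves only by the tool servo_tool, never from a script. Its argument "plan" is one flat list of numbers, 7 for each row, row after row: the shift along the tool's x, y, z in mm, then the turn, a rotation vector about the tool's x, y, z in units of 5 degrees (1.0 is 5 degrees), then the gripper command: -1 is fully open, 1 is shut, values between are in proportion. A call has 1 to 8 rows; each row shifts and turns the commanded pose from where the row before left it, along the tool's axes as they then stand; what a row does not reach is not made up. A row lasts 1/10 s, in which the tool goes at most 50 mm and 8.59 degrees, less where a joint would pass 70% of its speed; a pose out of reach is approached as far as the arm can. A call is refused whole if a number of a shift passes 50 or a number of a turn 1, either way. A call with a gripper value outside its range is refused whole. The fingers move at their own pace and stop on an object; "newtons" is the grip in N (left out, the last holds). Time passes only in rows, so rows that do not move let the fingers close. It gives the time, the measured TCP pose, the force and the opening at its end, in the units of the state.
- ctrl.get_state(): the state, without advancing time (a new reading comes with each control period).
- ctrl.grab_frame(name): name is "side" or "top" or "wrist"; returns a dict with "frame" (384x512x3 uint8, red, green, blue), "depth" (384x512 float32, m along the optical axis (not along the pixel's ray), 0 where there is no reading), "intrinsics" (3x3 intrinsics, pixels), "k1" (the pictures are not rectified: a ray, as slopes to the right and down, at radius r is drawn at 1 + k1 r^2 times it, then the intrinsics apply), "view" (4x4, takes a point from world to camera coordinates). Camera axes: x right, y down, z forward; pixel columns grow to the right and rows downward; lengths in m; the calibration is good to about 2 mm. A picture is of the moment at which its call begins.
- ctrl.sign_off(): hands the job in, once; it reports no verdict.
The state is a dict: "time": time; "joints": joint angles; "qvel": joint speeds; "joint_torque": joint torques, N m; "tool_pos": TCP position; "tool_rot": TCP orientation; "wrist_force": force on the tool from outside, world axes, zero at the start; "ft_torque": the same for the moment, N m; "gripper_width": opening from 0.0 (shut) to 1.0 (fully open).
Only numpy, scipy, OpenCV 4.12 (cv2) and the standard library are available. Lean on these libraries where they do the work, as an engineer would, in place of code of your own. Each camera call takes 0.05 s, during which the arm holds its last target.

## Task

On the ware board, roll the fired-clay texture roller by pushing its side until it lies squarely against the red stop strip: feel for the contact, never push the roller harder than about 10 N, and do not let it ride up on the strip. Then take the wooden wedge and slide it, thin edge first, in behind the middle of the roller until the roller is lightly pinched between wedge and strip, and let go so that it stays chocked there. Leave the cups and the cutter ring where they are.

Things in the scene. Friction and masses are not known exactly. Their poses are not given: they have to be found in the camera images.
- roller: terracotta cylinder with dark bands, diameter 48 mm, 110 mm long (plus a 10 mm hub at each end), 0.4 to 0.6 kg, loose, lying on the ware board, free to roll. Origin on its axis at mid length (36 mm above the table when on the board); its own y axis is the cylinder axis, x and z turn as it rolls
- chock: loose wooden wedge, 63 mm long (x), 36 wide (y), 26 high, about 0.15 kg, on the table. Origin on its underside; +x end is the thin edge (x = +20 mm, 1.5 mm thick), a 35 degree ramp rises to full height at x = -15, plain block from there to x = -43. Touching the roller with both on the board, the roller's axis is 30 mm ahead (+x) of its origin; pushed hard it lifts the roller
- ware_board: fixed plywood board 220 x 170 mm, 12 mm thick, on the table; origin at the centre of its underside. Its +x points away from the robot toward the fence: the roller is to be rolled that way
- fence: fixed dark wooden rail across the far end of the ware board, 24 mm (x) by 160 mm (y), 22 mm high, two brass thumbscrews on top; origin at the centre of its underside, on the board's top (12 mm above the table), axes as the board's. It carries the red stop strip in front (-x)
- slip_cup_1: small blue cup, 52 mm diameter, 45 mm high, on the table beside the ware board; origin at the centre of its underside; leave it alone
- slip_cup_0: small whitish cup, 58 mm diameter, 52 mm high; origin at the centre of its underside; leave it alone
- cutter_ring: round metal-grey cutter ring, 70 mm diameter, 32 mm high; origin at the centre of its underside; leave it alone
- chock_grip (a point): centre of the underside of the wedge's plain block, 29 mm behind (-x) the wedge's origin: grip the block here across its width (y, 36 mm); a blue dot marks it on top
- strip_nearest (a point): point on the board's top, mid width, 58 mm in front (-x) of the rail's origin. The red strip (140 mm along y, 14 thick, 14 high, parallel to the rail) has its front face (-x) anywhere from 0 to 30 mm beyond (+x) this point: not measured, look or feel. The roller touches it when its axis is 22 mm in front of that face; pressed above some 10 N it climbs
Not all that is in view belongs to the job. What is shaped like the roller but blue is not meant.

How it is judged:
By the outcome, as a careful person would: the job done as asked, in the order asked, and still so for the second after the job is handed in, with the robot touching nothing.
It also fails if it takes over 70 s, if anything falls off the work surface, if the arm or the gripper's body presses on something with over 40 N, if the wrist force passes 120 N, or if a joint passes its speed limit or range.

## Working session

There is one attempt and no reset: what is moved stays moved. The work goes in short steps, Python scripts to look and compute and a tool call to move; the robot and the scene stay as the last step left them, time stands still between calls to the robot, and variables do not carry over. Pictures are saved under pics/ and viewed, and the job is handed in when it is done.

Besides the shell and the picture viewer there is one more tool, called after "Emit:" as name(argument=value, ...) on one line, values as JSON. servo_tool: Moves the arm, as the interface text tells. Its arguments: {"type":"object","properties":{"plan":{"type":"array","items":{"type":"number"}},"newtons":{"type":"number"}},"required":["plan"]}

```bash
mkdir -p pics
cat > h.py <<'E'
import numpy as np,cv2,json
from bench import ctrl
def grab(n,save=None):
    f=ctrl.grab_frame(n)
    if save: cv2.imwrite('pics/'+save,cv2.cvtColor(f['frame'],cv2.COLOR_RGB2BGR))
    return f
def unproj(f,u,v,z=None):
    """pixel(s)-> world on plane z, or by depth"""
    K=np.array(f['intrinsics']);V=np.array(f['view']);k1=float(f['k1'])
    u=np.atleast_1d(u).astype(float);v=np.atleast_1d(v).astype(float)
    xd=(u-K[0,2])/K[0,0];yd=(v-K[1,2])/K[1,1];x,y=xd.copy(),yd.copy()
    for _ in range(20):
        s=1+k1*(x*x+y*y);x=xd/s;y=yd/s
    R=V[:3,:3];c=-R.T@V[:3,3]
    d=(R.T@np.stack([x,y,np.ones_like(x)])).T
    if z is None: t=f['depth'][v.round().astype(int),u.round().astype(int)]
    else: t=(z-c[2])/d[:,2]
    return c+d*t[:,None]
def proj(f,P):
    K=np.array(f['intrinsics']);V=np.array(f['view']);k1=float(f['k1'])
    p=np.atleast_2d(P)@V[:3,:3].T+V[:3,3];x=p[:,0]/p[:,2];y=p[:,1]/p[:,2];s=1+k1*(x*x+y*y)
    return np.stack([K[0,0]*x*s+K[0,2],K[1,1]*y*s+K[1,2]],1)
E
python3 - <<'E'
from h import *
s=ctrl.get_state();print(s)
for n in('top','side','wrist'):
    f=grab(n,n+'0.png');V=np.array(f['view']);print(n,f['k1'],-V[:3,:3].T@V[:3,3],V[2,:3])
E
```

```text
{'time': 0.0, 'joints': array([ 1.02199825e+00,  5.33505265e-02,  1.61429572e+00,  1.50963612e-06,
        1.47595589e+00, -1.18991988e-01]), 'qvel': array([-0.00240622,  0.00018431,  0.00078827,  0.00011722,  0.0013989 ,
       -0.00156931]), 'joint_torque': array([-4.65960093e-04, -3.93679333e+01, -3.70178461e+01, -6.40105850e-05,
        6.89520588e-03,  1.00710889e-05]), 'tool_pos': array([0.26010753, 0.56763116, 0.23006589]), 'tool_rot': array([-1.54628718,  0.33770808, -0.33666455]), 'wrist_force': array([-0.27638424, -0.50421807, -1.1362438 ]), 'ft_torque': array([-0.00367876,  0.0005876 ,  0.04908877]), 'gripper_width': 1.0041890222733543}
top 0.007338906859911035 [ 0.39605513 -0.0177735   1.29341378] [ 0.14944225  0.01260821 -0.98869007]
side -0.04246294598986834 [ 1.60595797 -0.48634474  0.92249053] [-0.72905786  0.3258213  -0.60192618]
wrist 0.011651227288952744 [0.18629909 0.6011162  0.3733258 ] [ 0.28567922 -0.13417784 -0.9488855 ]
```

View pics/top0.png

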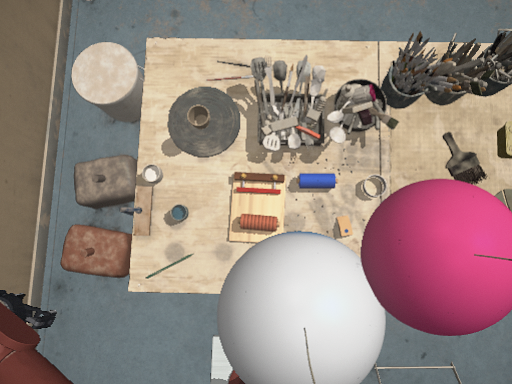

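View pics/side0.png

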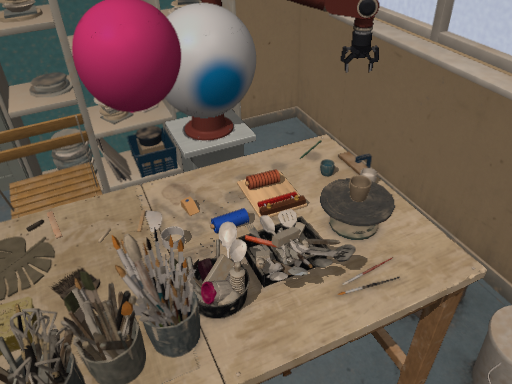

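View pics/wrist0.png

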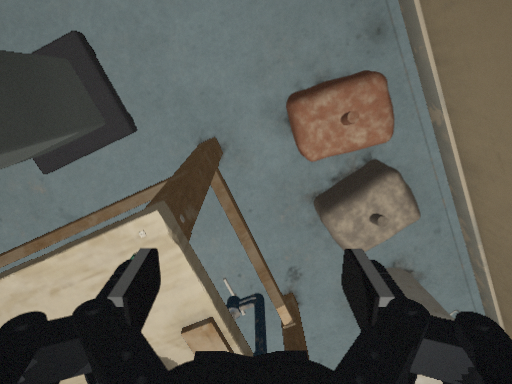

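The top view shows the terracotta banded roller at (259,222), the strip at (258,190) and the rail at (258,177). The wedge is near (344,226). The blue cylinder at (317,181) is the decoy, and there are large balls near the camera. Next I'll enlarge and measure.

Run:
```python
from h import *
t=grab('top');s=grab('side')
np.set_printoptions(precision=4,suppress=True)
print('base px',proj(t,[[0,0,0],[0.5,0,0],[.5,.2,0]]),proj(s,[[0,0,0],[0.5,0,0]]))
for n,u,v in [('white',300,310),('white',300,250),('pink',445,260),('pink',380,240),('ring',373,186),('blueroll',317,181),('bluecup',179,213),('whcup',151,174),('wedge',344,226),('roller',259,222),('rail',258,177),('strip',258,190),('board',258,205)]:
    print(n,unproj(t,u,v))
a=cv2.resize(cv2.cvtColor(t['frame'],cv2.COLOR_RGB2BGR)[150:260,220:400],None,fx=4.4,fy=4.4,interpolation=cv2.INTER_CUBIC)
cv2.imwrite('pics/c1.png',a)
b=cv2.resize(cv2.cvtColor(s['frame'],cv2.COLOR_RGB2BGR)[150:250,170:320],None,fx=5,fy=5,interpolation=cv2.INTER_CUBIC)
cv2.imwrite('pics/c2.png',b)
```

```text
base px [[262.5755 389.0019]
 [266.8006 222.4808]
 [204.2237 220.9717]] [[208.6574 127.5213]
 [256.4854 189.4279]]
white [[ 0.3064 -0.0679  0.5848]]
white [[ 0.4077 -0.0704  0.5299]]
pink [[ 0.3961 -0.2862  0.6536]]
pink [[ 0.4275 -0.2049  0.584 ]]
ring [[ 0.6256 -0.3387  0.0024]]
blueroll [[ 0.6299 -0.1541  0.0443]]
bluecup [[0.5207 0.2753 0.0297]]
whcup [[0.6442 0.3736 0.0233]]
wedge [[ 0.4926 -0.2405  0.0289]]
roller [[0.4959 0.0229 0.0623]]
rail [[0.6398 0.0309 0.0368]]
strip [[0.6001 0.0301 0.0256]]
board [[0.5543 0.0293 0.0094]]
```

View pics/c1.png

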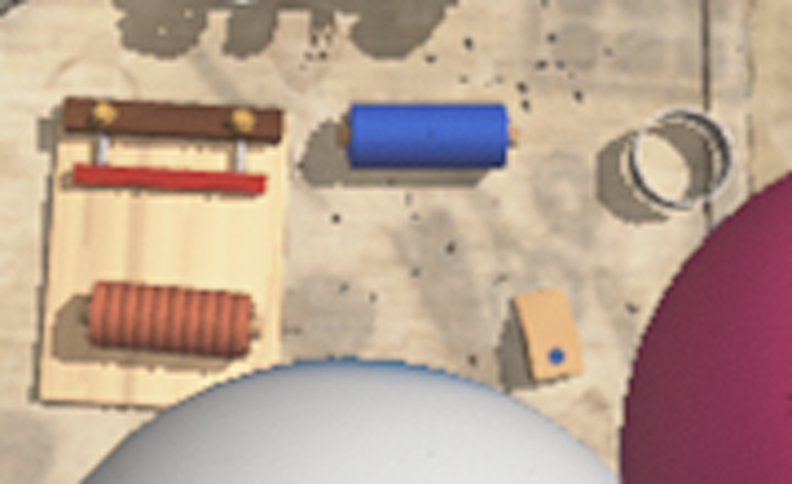

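View pics/c2.png

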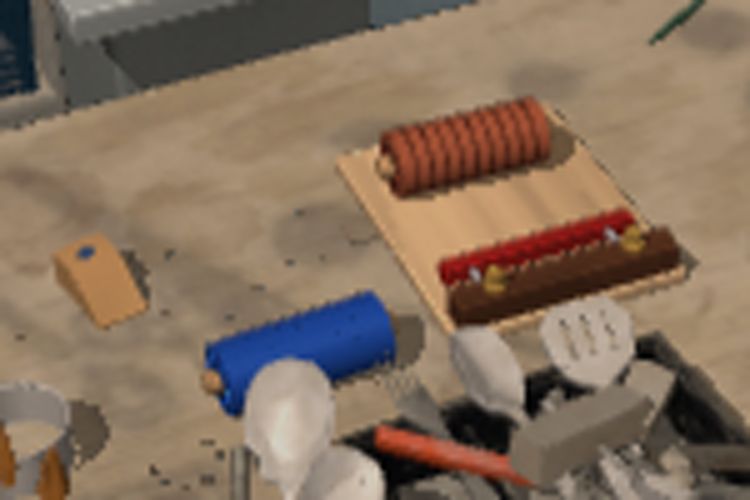

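The terracotta banded cylinder at (259,222) is on the board, so it is the roller. The blue one at (317,181) is excluded. The wedge with the blue dot is at (344,226): thin edge away from the robot, block with dot toward it. I'll fit the balls, since they may be obstacles.

Run:
```python
from h import *
from scipy.optimize import least_squares
np.set_printoptions(precision=4,suppress=True)
for k in range(2):
  for n in('top','side'):
    t=grab(n)
    fr=t['frame'].astype(int);R,G,B=fr[...,0],fr[...,1],fr[...,2]
    vv,uu=np.mgrid[0:384,0:512]
    P=unproj(t,uu.ravel(),vv.ravel()).reshape(384,512,3)
    z=P[...,2];ok=t['depth']>0
    if n=='top':
        mw=ok&(z>.3)&(uu>215)&(uu<388)&(vv>230)&(R-G<30)
        mp=ok&(R-G>60)&(B-G>20)&(z>.3)&(uu>355)
    else:
        mw=ok&(uu>165)&(uu<255)&(vv<110)&(z>.2)&(P[...,0]>-.1)
        mp=ok&(R-G>60)&(B-G>20)&(uu<185)&(vv<115)
    for nm,m in(('white',mw),('pink',mp)):
        Q=P[m][::7]
        if len(Q)<20: print('none');continue
        f=lambda p:np.linalg.norm(Q-p[:3],axis=1)-p[3]
        r=least_squares(f,[*Q.mean(0)-[0,0,.1],.15],loss='soft_l1',f_scale=.005)
        print(n,nm,len(Q),r.x,np.median(abs(r.fun)))
```

```text
top white 3020 [ 0.2777 -0.0786  0.4159  0.1722] 0.0005915483367349567
top pink 2590 [ 0.4055 -0.3309  0.5205  0.1424] 0.0005602112960663153
side white 1187 [ 0.2777 -0.0815  0.4138  0.1741] 0.0019489759461419343
side pink 1257 [ 0.4038 -0.3303  0.5176  0.1451] 0.0011692633388932228
top white 3024 [ 0.2777 -0.0786  0.4159  0.1722] 0.0005994685148506124
top pink 2594 [ 0.4054 -0.3308  0.5204  0.1424] 0.0005849511721856548
side white 1188 [ 0.2777 -0.0812  0.4137  0.1742] 0.0018512325616165948
side pink 1255 [ 0.4036 -0.3303  0.5175  0.1452] 0.0011847683750249582
```

Run:
```python
from h import *
t=grab('top');s=grab('side')
cv2.imwrite('pics/c3.png',cv2.resize(cv2.cvtColor(t['frame'],cv2.COLOR_RGB2BGR)[150:384,200:512],None,fx=2.5,fy=2.5))
cv2.imwrite('pics/c4.png',cv2.resize(cv2.cvtColor(s['frame'],cv2.COLOR_RGB2BGR)[0:160,50:400],None,fx=2.2,fy=2.2))
```

```text
(no output)
```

View pics/c3.png

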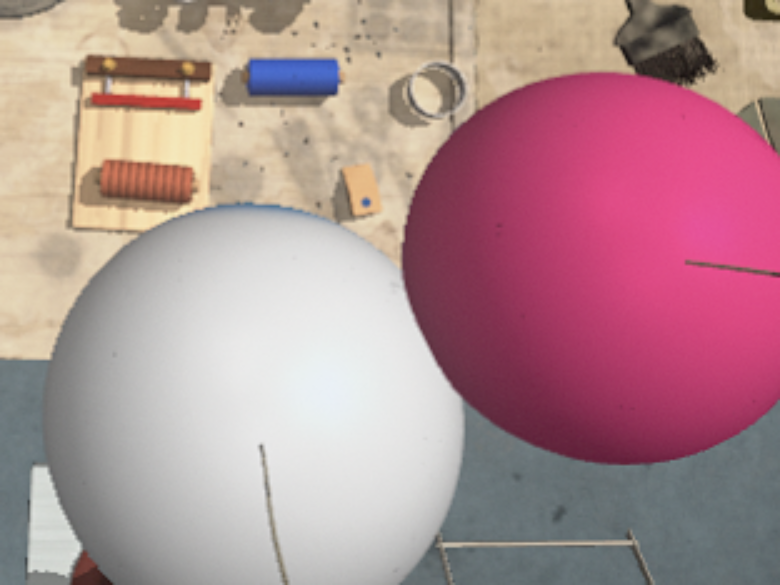

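View pics/c4.png

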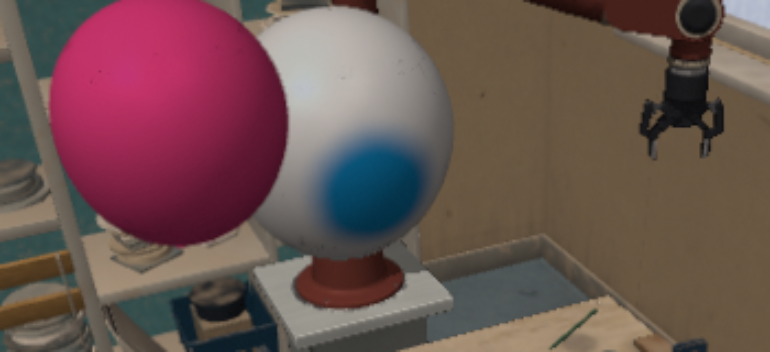

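Run:
```python
from h import *
from scipy.spatial.transform import Rotation as Ro
np.set_printoptions(precision=3,suppress=True)
s=grab('side');st=ctrl.get_state();print(Ro.from_rotvec(st['tool_rot']).as_matrix())
for p in [(367,7),(362,20),(362,30),(361,42),(350,6),(340,8),(330,5),(320,4),(310,4),(300,2),(293,1),(215,1),(205,1),(210,125),(205,118)]:
    print(p,unproj(s,*p)[0])
t=grab('top')
for p in [(20,320),(10,330),(30,345),(50,370),(65,380),(10,370),(40,383),(10,300),(30,310),(232,380)]:
    print('t',p,unproj(t,*p)[0],t['frame'][p[1],p[0]])
w=grab('wrist')
for p in [(40,100),(80,80),(30,150)]: print('w',p,unproj(w,*p)[0])
```

```text
[[ 0.909  0.     0.417]
 [-0.417  0.     0.909]
 [ 0.    -1.     0.   ]]
(367, 7) [0.319 0.531 0.512]
(362, 20) [0.283 0.544 0.456]
(362, 30) [0.286 0.547 0.419]
(361, 42) [0.288 0.547 0.374]
(350, 6) [0.278 0.487 0.512]
(340, 8) [0.258 0.458 0.504]
(330, 5) [0.235 0.43  0.512]
(320, 4) [0.206 0.405 0.512]
(310, 4) [0.187 0.374 0.512]
(300, 2) [0.162 0.346 0.517]
(293, 1) [0.138 0.33  0.517]
(215, 1) [-0.112  0.113  0.492]
(205, 1) [-0.136  0.079  0.491]
(210, 125) [ 0.068 -0.014  0.049]
(205, 118) [ 0.058 -0.029  0.081]
t (20, 320) [0.262 0.464 0.486] [74 39 36]
t (10, 330) [0.252 0.45  0.535] [71 37 34]
t (30, 345) [0.228 0.41  0.537] [79 45 39]
t (50, 370) [0.191 0.362 0.553] [77 43 38]
t (65, 380) [0.175 0.334 0.553] [65 35 31]
t (10, 370) [0.194 0.42  0.572] [106  57  50]
t (40, 383) [0.178 0.361 0.582] [102  54  48]
t (10, 300) [0.288 0.543 0.397] [31 32 31]
t (30, 310) [0.258 0.538 0.326] [28 28 32]
t (232, 380) [0.028 0.091 0.016] [69 40 37]
w (40, 100) [ 0.014  0.117 -0.428]
w (80, 80) [-0.039  0.115 -0.681]
w (30, 150) [ 0.109  0.053 -0.382]
```

The balls are hanging pendants whose fitted spheres overlap. They stand where the forearm must pass, so I'll approach them carefully while watching the joint torques. First I'll measure the parts.

```bash
cat > m.py <<'E'
from h import *
np.set_printoptions(precision=4,suppress=True)
def line(P):
    c=P.mean(0);u,s,v=np.linalg.svd(P-c);d=v[0];return c,d
def masks(f):
    h=cv2.cvtColor(f['frame'],cv2.COLOR_RGB2HSV).astype(int);H,S,V=h[...,0],h[...,1],h[...,2]
    return dict(red=((H<5)|(H>174))&(S>190)&(V>90), terra=(H>=3)&(H<12)&(S>110)&(S<200)&(V>70), dot=(H>100)&(H<125)&(S>120), )
def big(m,box):
    z=np.zeros(m.shape,np.uint8);u0,v0,u1,v1=box;z[v0:v1,u0:u1]=m[v0:v1,u0:u1]
    n,l,s,c=cv2.connectedComponentsWithStats(z)
    return l==1+np.argmax(s[1:,4])
E
python3 - <<'E'
from m import *
t=grab('top');M=masks(t)
P=lambda m,z:(lambda q:unproj(t,q[1],q[0],z))(np.nonzero(m))
r=big(M['red'],(225,180,295,200));Q=P(r,.026);print('strip n',r.sum(),'c',Q.mean(0))
vs,us=np.nonzero(r)
# per-column lower edge & upper edge
lo=[];hi=[]
for u in np.unique(us)[2:-2]:
    v=vs[us==u];lo.append((u,v.max()+.5));hi.append((u,v.min()-.5))
lo=np.array(lo);hi=np.array(hi)
for nm,e,z in(('lower edge @z.012',lo,.012),('upper @.026',hi,.026)):
    W=unproj(t,e[:,0],e[:,1],z);p=np.polyfit(W[:,1],W[:,0],1);print(nm,W[:,:2].mean(0),'dx/dy',p[0],'y range',W[:,1].min(),W[:,1].max())
k=big(M['terra'],(225,205,295,245));print('roller n',k.sum());Q=P(k,.036);q=np.argwhere(k)
rect=cv2.minAreaRect(Q[:,:2].astype(np.float32)*1000);print(rect)
vs,us=np.nonzero(k)
W=[]
for u in np.unique(us)[3:-3]:
    v=vs[us==u];W.append((u,v.max()+.5,v.min()-.5))
W=np.array(W);a=unproj(t,W[:,0],W[:,1],.036);b=unproj(t,W[:,0],W[:,2],.036);c=(a+b)/2
print('roller axis',c.mean(0),np.polyfit(c[:,1],c[:,0],1),'y',c[:,1].min(),c[:,1].max(),'dia',(b-a)[:,0].mean())
d=big(M['dot'],(335,218,352,238));print('dot',P(d,.026).mean(0),d.sum())
crop=t['frame'][180:255,330:360]
cv2.imwrite('pics/c5.png',cv2.resize(cv2.cvtColor(t['frame'],cv2.COLOR_RGB2BGR)[205:245,325:365],None,fx=14,fy=14,interpolation=cv2.INTER_NEAREST))
s=grab('side')
cv2.imwrite('pics/c6.png',cv2.resize(cv2.cvtColor(s['frame'],cv2.COLOR_RGB2BGR)[190:220,175:205],None,fx=18,fy=18,interpolation=cv2.INTER_NEAREST))
M=masks(s);d=big(M['dot'],(180,195,200,210));q=np.argwhere(d);print('dot side',unproj(s,q[:,1],q[:,0],.026).mean(0),len(q))
E
```

```text
Traceback (most recent call last):
  File "m.py", line 11, in big
    return l==1+np.argmax(s[1:,4])
                ~~~~~~~~~^^^^^^^^^
ValueError: attempt to get argmax of an empty sequence
```

Run:
```python
from m import *
t=grab('top');np.save('t0.npy',t['frame'])
h=cv2.cvtColor(t['frame'],cv2.COLOR_RGB2HSV)
print(h[186:194,250],h[212:232:2,258],h[224:234:2,344:350])
```

```text
[[ 20  76 243]
 [ 14  95 233]
 [  3 163 191]
 [  2 173 183]
 [  2 174 183]
 [  1 168 156]
 [ 14  95 115]
 [ 16  84 152]] [[ 21  69 244]
 [ 17  87 232]
 [  7 140 158]
 [  8 141 164]
 [  8 138 170]
 [  8 133 153]
 [  8 134 152]
 [  8 133 132]
 [  8 121 105]
 [ 15  90 127]] [[[ 16 104 231]
  [ 16 105 230]
  [ 16 105 231]
  [ 16 105 230]
  [ 16 105 230]
  [ 16 108 230]]

 [[ 17 106 230]
  [ 16 105 230]
  [ 16 106 229]
  [ 16 104 230]
  [ 16 105 230]
  [ 16 106 230]]

 [[ 17 107 233]
  [ 15 102 225]
  [ 14  90 213]
  [ 15 103 228]
  [ 16 106 233]
  [ 17 106 231]]

 [[  9  52 180]
  [110 122 151]
  [109 154 152]
  [109 134 150]
  [ 11  69 196]
  [ 16 108 234]]

 [[ 14  93 219]
  [178  24 160]
  [123  36 149]
  [  5  34 164]
  [ 15  97 224]
  [ 16 105 233]]]
```

```bash
sed -i 's/S>190)&(V>90)/S>140)\&(V>90)/; s/terra=.*V>70)/terra=(H>=5)\&(H<13)\&(S>108)\&(S<180)\&(V>60)\&(V<215)/; s/(S>120)/(S>100)/' m.py
cat > meas.py <<'E'
from m import *
t=grab('top');M=masks(t)
P=lambda m,z:(lambda q:unproj(t,q[1],q[0],z))(np.nonzero(m))
r=big(M['red'],(225,180,295,200));Q=P(r,.026);print('strip n',r.sum(),'c',Q.mean(0))
vs,us=np.nonzero(r)
lo=[];hi=[]
for u in np.unique(us)[2:-2]:
    v=vs[us==u];lo.append((u,v.max()+.5));hi.append((u,v.min()-.5))
lo=np.array(lo);hi=np.array(hi)
for nm,e,z in(('lower edge @z.012',lo,.012),('upper @.026',hi,.026)):
    W=unproj(t,e[:,0],e[:,1],z);p=np.polyfit(W[:,1],W[:,0],1);print(nm,W[:,:2].mean(0),'dx/dy',p[0],'y range',W[:,1].min(),W[:,1].max())
k=big(M['terra'],(225,195,295,245));print('roller n',k.sum())
vs,us=np.nonzero(k)
W=[]
for u in np.unique(us)[3:-3]:
    v=vs[us==u];W.append((u,v.max()+.5,v.min()-.5))
W=np.array(W);a=unproj(t,W[:,0],W[:,1],.036);b=unproj(t,W[:,0],W[:,2],.036);c=(a+b)/2
print('roller axis',c.mean(0),np.polyfit(c[:,1],c[:,0],1),'y',c[:,1].min(),c[:,1].max(),'dia',(b-a)[:,0].mean())
E
python3 - <<'E'
exec(open('meas.py').read())
d=big(M['dot'],(335,218,352,238));print('dot',P(d,.026).mean(0),d.sum())
cv2.imwrite('pics/c5.png',cv2.resize(cv2.cvtColor(t['frame'],cv2.COLOR_RGB2BGR)[205:245,325:365],None,fx=14,fy=14,interpolation=cv2.INTER_NEAREST))
s=grab('side')
cv2.imwrite('pics/c6.png',cv2.resize(cv2.cvtColor(s['frame'],cv2.COLOR_RGB2BGR)[190:220,175:205],None,fx=18,fy=18,interpolation=cv2.INTER_NEAREST))
M=masks(s);d=big(M['dot'],(180,195,200,210));q=np.argwhere(d);print('dot side',unproj(s,q[:,1],q[:,0],.026).mean(0),len(q))
E
```

```text
strip n 167 c [0.5995 0.0295 0.026 ]
lower edge @z.012 [0.5955 0.0304] dx/dy 0.026208773053519895 y range -0.030378642134402264 0.0912382222678412
upper @.026 [0.6058 0.0303] dx/dy 0.02861953707595797 y range -0.029964669152489957 0.09050377561432503
roller n 522
roller axis [0.4983 0.0269 0.036 ] [0.0671 0.4965] y -0.01978003408168036 0.0735296104672897 dia 0.04474924469907879
dot [ 0.479  -0.2472  0.026 ] 6
dot side [ 0.4789 -0.2478  0.026 ] 2
```

View pics/c5.png

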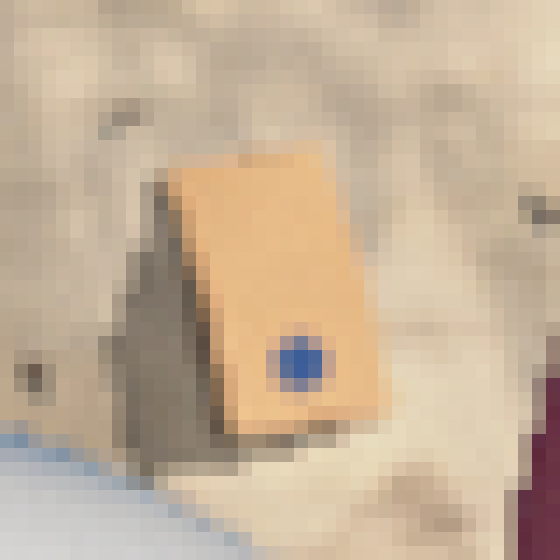

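View pics/c6.png

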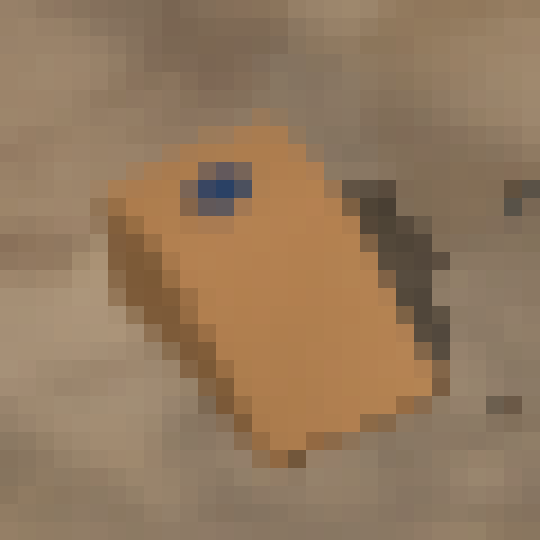

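Run:
```python
from m import *
t=grab('top')
c=lambda x,y:(325+x/14-.5,205+y/14-.5)
A=[unproj(t,*c(*p),z)[0] for p,z in [((168,168),.0015),((322,150),.0015),((238,434),.026),((392,418),.026),((301,363),.026)]]
A=np.array(A);print(A)
f=(A[0]+A[1])/2;b=(A[2]+A[3])/2;d=f-b;print(f,b,'len',np.linalg.norm(d[:2]),'yaw',np.arctan2(d[1],d[0]),'w',np.linalg.norm((A[0]-A[1])[:2]),np.linalg.norm((A[2]-A[3])[:2]))
for i,j in((2,0),(3,1)): e=A[j]-A[i];print(np.arctan2(e[1],e[0]))
e=A[0]-A[1];print(np.arctan2(-e[0],e[1]));e=A[2]-A[3];print(np.arctan2(-e[0],e[1]))
e=f-A[4];print(np.arctan2(e[1],e[0]))
```

```text
[[ 0.5243 -0.2216  0.0015]
 [ 0.5293 -0.2566  0.0015]
 [ 0.4631 -0.2332  0.026 ]
 [ 0.4675 -0.2673  0.026 ]
 [ 0.4792 -0.2472  0.026 ]]
[ 0.5268 -0.2391  0.0015] [ 0.4653 -0.2502  0.026 ] len 0.06251930695092352 yaw 0.1790717518579099 w 0.03533645314434823 0.0343565571909132
0.18708861476149347
0.17110712073769938
0.1408107799197325
0.12781151439949937
0.168276986776611
```

Emit:
servo_tool(plan=[0,0,0,0,-0.925,0,0.2,0,0,0,0,-0.925,0,0.2,0,0,0,0,-0.925,0,0.2,0,0,0,0,-0.925,0,0.2,0,0,0,0,-0.925,0,0.2], newtons=20)

```text
time: 1.45
tool_pos: [0.2604, 0.5681, 0.2313]
tool_rot: [-1.571, 0.018, -0.018]
wrist_force: [-0.1, -0.4, -0.1]
gripper_width: 0.401
```

```bash
cat > st.py <<'E'
from h import *
import sys
from scipy.spatial.transform import Rotation as Ro
np.set_printoptions(precision=4,suppress=True)
s=ctrl.get_state();R=Ro.from_rotvec(s['tool_rot']).as_matrix()
print('t',s['time'],'p',s['tool_pos'],'az z',np.arctan2(R[1,2],R[0,2]),'ydir',R[:,1]);print('j',s['joints'],'tq',s['joint_torque'],'F',s['wrist_force'],'g',s['gripper_width'])
if len(sys.argv)>3:
    d=np.array([float(a) for a in sys.argv[1:4]])-s['tool_pos'];print('tool shift mm',R.T@d*1000)
E
python3 st.py .42 .03 .23
```

```text
t 1.45 p [0.2604 0.5681 0.2313] az z 1.5478810159096013 ydir [-0. -0. -1.]
j [ 1.022   0.0527  1.6129  0.      1.476  -0.5259] tq [ -0.0016 -39.366  -37.0429  -0.0003   0.0007   0.6645] F [-0.1283 -0.4483 -0.087 ] g 0.4006882495260321
tool shift mm [ 171.8559    1.3094 -534.3334]
```

Emit:
servo_tool(plan=[20,0,-40,0,0,0,0.2,20,0,-40,0,0,0,0.2,20,0,-40,0,0,0,0.2,20,0,-40,0,0,0,0.2,20,0,-40,0,0,0,0.2,20,0,-40,0,0,0,0.2,20,0,-40,0,0,0,0.2,0,0,0,0,0,0,0.2])

```text
time: 2.25
tool_pos: [0.3949, 0.2809, 0.2315]
tool_rot: [-1.572, 0.025, -0.027]
wrist_force: [0.3, 0.7, -0.5]
gripper_width: 0.402
```

```bash
python3 st.py .42 .03 .23
python3 - <<'E'
from h import *
grab('side','s1.png');grab('top','t1.png')
E
```

```text
t 2.25 p [0.3949 0.2809 0.2315] az z 1.5382845936683147 ydir [ 0.0013 -0.0011 -1.    ]
j [ 0.4655 -0.2942  1.9299 -0.0016  1.5052 -1.0727] tq [ -1.7408 -24.8106 -37.1309  -0.3303   0.033   -0.3229] F [ 0.2911  0.7122 -0.4775] g 0.4023309334750306
tool shift mm [  33.2663    1.8401 -249.927 ]
```

View pics/s1.png

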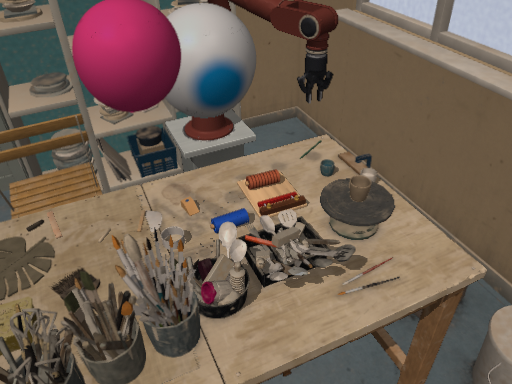

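View pics/t1.png

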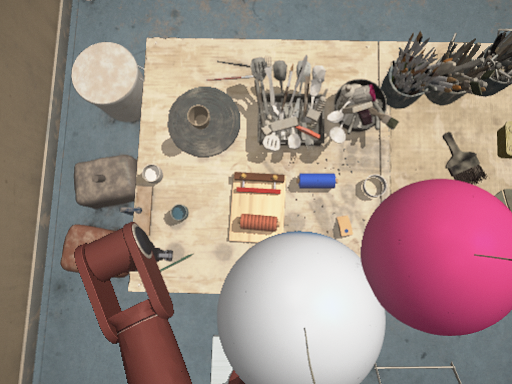

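The forearm is now just left of the white ball. I'll edge right in small steps and watch joint 1's torque.

Emit:
servo_tool(plan=[0,0,-12,0,0,0,0.2,0,0,-12,0,0,0,0.2,0,0,-12,0,0,0,0.2,0,0,-12,0,0,0,0.2,0,0,-12,0,0,0,0.2,0,0,0,0,0,0,0.2,0,0,0,0,0,0,0.2])

```text
time: 3.05
tool_pos: [0.3916, 0.2243, 0.2314]
tool_rot: [-1.57, 0.021, -0.021]
wrist_force: [-0.2, 0.3, 0.4]
gripper_width: 0.396
```

```bash
python3 st.py .42 .03 .23
python3 - <<'E'
from h import *
t=grab('top','t2.png')
# fore-arm surface points, z>.3, reddish
vv,uu=np.mgrid[230:384:8,60:240:6]
P=unproj(t,uu.ravel(),vv.ravel());c=t['frame'][vv.ravel(),uu.ravel()].astype(int)
m=(P[:,2]>.3)&(c[:,0]-c[:,1]>15)
for y in np.unique(vv): 
    q=P[m&(vv.ravel()==y)]
    if len(q): print(y,q[:,1].min(),q[:,1].max(),q[:,0].mean(),q[:,2].max())
E
```

```text
t 3.05 p [0.3916 0.2243 0.2314] az z 1.5437616205193827 ydir [ 0.0003  0.0005 -1.    ]
j [ 0.3549 -0.385   1.9995  0.0003  1.5266 -1.1889] tq [ -0.2807 -21.138  -37.3439  -0.0205   0.012   -0.0097] F [-0.2064  0.3244  0.4095] g 0.3958500640927291
tool shift mm [  33.684     1.3379 -193.5049]
230 0.1867922447175497 0.1867922447175497 0.437983038826233 0.5395911812397541
238 0.18303740355468306 0.23325218703654407 0.4226392555718495 0.5499666486431419
246 0.1710796034125555 0.2878583469170547 0.407400394396791 0.5523137024439977
254 0.16859241771979028 0.27927070681856037 0.3929325488314374 0.5566007909614259
262 0.16109826128529767 0.27687399594335477 0.37857451370333384 0.5553935338796333
270 0.1555645328499214 0.26491037402534057 0.36440436515179214 0.5536604769409738
278 0.1497467682153303 0.2626030149198832 0.34993190385654477 0.5560770369500578
286 0.14420061385979446 0.26202969674856275 0.33563821992828685 0.5565313740636055
294 0.13991121201685036 0.2495559240037513 0.3213244121175339 0.5569808032162717
302 0.13322192878425115 0.24893628213577 0.3069407839908992 0.5565059175495423
310 0.12852168876030243 0.24800323083574374 0.2935317791350023 0.5550430001927339
318 0.12437911480150024 0.23519213721253932 0.28157882797817213 0.5592800483223286
326 0.13265007320035976 0.23509450999661277 0.268661442583738 0.5622988090730452
334 0.12346422667174076 0.22332902396332655 0.25532250794392547 0.5638704049074752
342 0.12032875398891554 0.22626359991691325 0.24260536499975666 0.5700366946287498
350 0.11759280743564415 0.20101618787088033 0.23138261854762682 0.5727065875497019
358 0.10764497859331207 0.20047190697830566 0.2187022976785987 0.576563380447987
366 0.10547277412324683 0.18354071502948788 0.20769083905326305 0.5794497117133992
374 0.09653040801265907 0.18296203976767506 0.1950947537147964 0.583934191773399
382 0.09370021878654654 0.18208281434102197 0.18380135210478615 0.5890178905131722
```

View pics/t2.png

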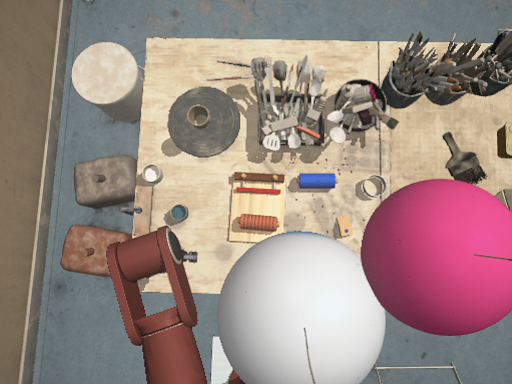

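Emit:
servo_tool(plan=[0,0,-10,0,0,0,0.2,0,0,-10,0,0,0,0.2,0,0,-10,0,0,0,0.2,0,0,-10,0,0,0,0.2,0,0,0,0,0,0,0.2,0,0,0,0,0,0,0.2])

```text
time: 3.7
tool_pos: [0.3905, 0.1843, 0.2314]
tool_rot: [-1.57, 0.021, -0.022]
wrist_force: [-0.0, 0.5, -0.9]
gripper_width: 0.401
```

```bash
python3 st.py
```

```text
t 3.7 p [0.3905 0.1843 0.2314] az z 1.5436606980744292 ydir [ 0.0003  0.0003 -1.    ]
j [ 0.2681 -0.4401  2.0392  0.0002  1.5422 -1.2756] tq [ -0.2724 -18.9676 -37.5023  -0.0184   0.0077  -0.0089] F [-0.0176  0.5463 -0.8655] g 0.40069298500929795
```

Emit:
servo_tool(plan=[0,0,-5,0,0,0,0.2,0,0,-5,0,0,0,0.2,0,0,0,0,0,0,0.2,0,0,0,0,0,0,0.2])

```text
time: 4.1
tool_pos: [0.3902, 0.1746, 0.2313]
tool_rot: [-1.571, 0.021, -0.021]
wrist_force: [-0.3, -0.5, -0.2]
gripper_width: 0.399
```

```bash
python3 st.py
```

```text
t 4.1 p [0.3902 0.1746 0.2313] az z 1.5444180810794417 ydir [ 0.      0.0002 -1.    ]
j [ 0.2462 -0.4525  2.0479  0.0001  1.5461 -1.2983] tq [ -0.1112 -18.4288 -37.5878  -0.0087   0.0037  -0.0045] F [-0.322  -0.5353 -0.1786] g 0.3987620152343673
```

Emit:
servo_tool(plan=[0,0,-5,0,0,0,0.2,0,0,-5,0,0,0,0.2,0,0,-5,0,0,0,0.2,0,0,0,0,0,0,0.2,0,0,0,0,0,0,0.2])

```text
time: 4.6
tool_pos: [0.3898, 0.1594, 0.2313]
tool_rot: [-1.571, 0.021, -0.021]
wrist_force: [1.0, 0.2, -0.4]
gripper_width: 0.399
```

```bash
python3 st.py
```

```text
t 4.6 p [0.3898 0.1594 0.2313] az z 1.5440880686543397 ydir [ 0.0001  0.0001 -1.    ]
j [ 0.2111 -0.471   2.0605  0.0001  1.5519 -1.333 ] tq [ -0.1279 -17.7417 -37.6216  -0.0092   0.0032  -0.0047] F [ 0.9598  0.1584 -0.3553] g 0.39871308412651724
```

Emit:
servo_tool(plan=[0,0,-5,0,0,0,0.2,0,0,-5,0,0,0,0.2,0,0,-5,0,0,0,0.2,0,0,0,0,0,0,0.2,0,0,0,0,0,0,0.2])

```text
time: 5.1
tool_pos: [0.3894, 0.1445, 0.2313]
tool_rot: [-1.571, 0.021, -0.021]
wrist_force: [-1.2, -0.0, 0.1]
gripper_width: 0.398
```

```bash
python3 st.py;python3 - <<'E'
from h import *
grab('top','t3.png');grab('side','s3.png')
E
```

```text
t 5.1 p [0.3894 0.1445 0.2313] az z 1.5441747039103064 ydir [ 0.0001  0.0001 -1.    ]
j [ 0.1756 -0.4881  2.0722  0.0001  1.5574 -1.3686] tq [ -0.1337 -17.107  -37.6624  -0.0094   0.0028  -0.0048] F [-1.1937 -0.0073  0.137 ] g 0.3978832700086205
```

View pics/t3.png

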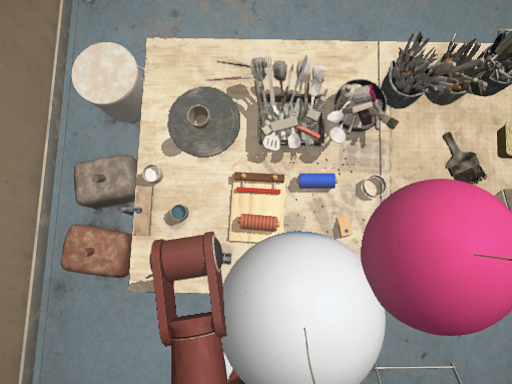

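View pics/s3.png

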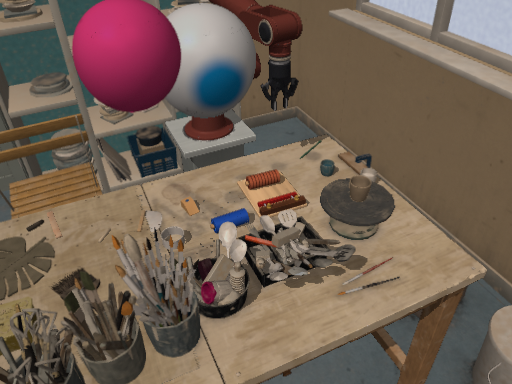

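Emit:
servo_tool(plan=[0,0,-5,0,0,0,0.2,0,0,-5,0,0,0,0.2,0,0,0,0,0,0,0.2,0,0,0,0,0,0,0.2])

```text
time: 5.6
tool_pos: [0.3891, 0.1345, 0.2313]
tool_rot: [-1.571, 0.021, -0.021]
wrist_force: [-0.1, 0.5, 1.1]
gripper_width: 0.402
```

```bash
python3 st.py
```

```text
t 5.6 p [0.3891 0.1345 0.2313] az z 1.5441666854723657 ydir [ 0.0001  0.0001 -1.    ]
j [ 0.1514 -0.4989  2.0794  0.0001  1.561  -1.3928] tq [ -0.1019 -16.6974 -37.6911  -0.0085   0.0025  -0.0049] F [-0.1498  0.55    1.129 ] g 0.4023308050543395
```

Emit:
servo_tool(plan=[0,0,-5,0,0,0,0.2,0,0,-5,0,0,0,0.2,0,0,0,0,0,0,0.2,0,0,0,0,0,0,0.2])

```text
time: 6.0
tool_pos: [0.3889, 0.1245, 0.2313]
tool_rot: [-1.571, 0.021, -0.021]
wrist_force: [-0.1, -0.2, 0.0]
gripper_width: 0.398
```

```bash
python3 st.py
```

```text
t 6.0 p [0.3889 0.1245 0.2313] az z 1.5441382479632593 ydir [ 0.0001  0.0001 -1.    ]
j [ 0.1269 -0.5091  2.0861  0.0001  1.5645 -1.4172] tq [ -0.1142 -16.3282 -37.7149  -0.0089   0.0022  -0.0049] F [-0.1062 -0.2032  0.0229] g 0.3980167962596047
```

Emit:
servo_tool(plan=[0,0,-5,0,0,0,0.2,0,0,-5,0,0,0,0.2,0,0,0,0,0,0,0.2,0,0,0,0,0,0,0.2])

```text
time: 6.4
tool_pos: [0.3886, 0.1145, 0.2313]
tool_rot: [-1.571, 0.021, -0.021]
wrist_force: [-0.1, -0.1, -0.7]
gripper_width: 0.398
```

```bash
python3 st.py;python3 - <<'E'
from h import *
grab('top','t4.png')
E
```

```text
t 6.4 p [0.3886 0.1145 0.2313] az z 1.5440891168879078 ydir [ 0.0001  0.0001 -1.    ]
j [ 0.1022 -0.5187  2.0924  0.0001  1.5678 -1.4419] tq [ -0.1147 -15.9775 -37.7376  -0.0088   0.0019  -0.005 ] F [-0.1113 -0.1487 -0.7284] g 0.3983895359524551
```

View pics/t4.png

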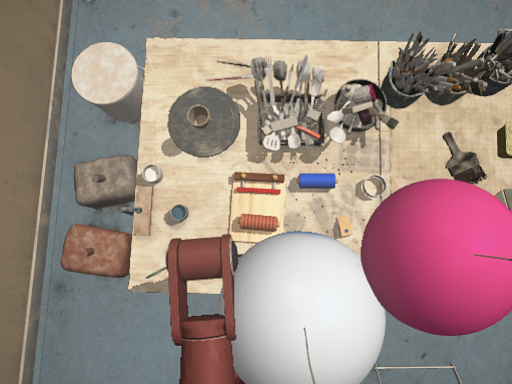

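Emit:
servo_tool(plan=[0,0,-5,0,0,0,0.2,0,0,-5,0,0,0,0.2,0,0,-5,0,0,0,0.2,0,0,0,0,0,0,0.2])

```text
time: 6.85
tool_pos: [0.3882, 0.099, 0.2313]
tool_rot: [-1.571, 0.021, -0.021]
wrist_force: [0.6, -0.4, -1.2]
gripper_width: 0.399
```

```bash
python3 st.py
```

```text
t 6.85 p [0.3882 0.099  0.2313] az z 1.5436035683107763 ydir [ 0.0001 -0.0001 -1.    ]
j [ 0.0636 -0.5322  2.1012 -0.0001  1.5725 -1.48  ] tq [ -0.1679 -15.5167 -37.7581  -0.0415   0.0118  -0.0576] F [ 0.5609 -0.4317 -1.2233] g 0.3986875855485176
```

Emit:
servo_tool(plan=[0,0,-5,0,0,0,0.2,0,0,-5,0,0,0,0.2,0,0,-5,0,0,0,0.2,0,0,0,0,0,0,0.2])

```text
time: 7.25
tool_pos: [0.3878, 0.0841, 0.2313]
tool_rot: [-1.571, 0.021, -0.021]
wrist_force: [-0.1, -1.2, -0.2]
gripper_width: 0.397
```

```bash
python3 st.py;python3 - <<'E'
from h import *
grab('top','t5.png')
E
```

```text
t 7.25 p [0.3878 0.0841 0.2313] az z 1.5436385751413106 ydir [ 0.0001 -0.0001 -1.    ]
j [ 0.0255 -0.5439  2.1087 -0.0001  1.5767 -1.5182] tq [ -0.1946 -15.1001 -37.7857  -0.0421   0.0097  -0.0583] F [-0.1405 -1.1524 -0.2464] g 0.3972589860067391
```

View pics/t5.png

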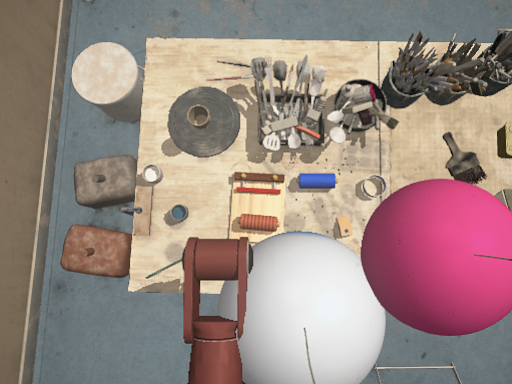

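Forearm and ball now overlap, yet there is no torque and the ball hasn't moved, so the balls offer no resistance. I'll go down behind the roller.

```bash
python3 st.py .435 .028 .022
```

```text
t 7.3 p [0.3878 0.0843 0.2313] az z 1.543832576500414 ydir [ 0.0001  0.0001 -1.    ]
j [ 0.026  -0.5438  2.1086  0.0001  1.5766 -1.5178] tq [ -0.1808 -15.0828 -37.7886  -0.0222   0.0034  -0.0188] F [ 0.5342  0.3025 -0.7549] g 0.399365783784392
tool shift mm [ 48.649  209.3223 -55.0597]
```

Emit:
servo_tool(plan=[10,0,-18,0,0,0,0.2,16,0,-19,0,0,0,0.2,20,0,-19,0,0,0,0.2,0,30,0,0,0,0,0.2,0,40,0,0,0,0,0.2,0,40,0,0,0,0,0.2,0,40,0,0,0,0,0.2,0,0,0,0,0,0,0.2])

```text
time: 8.1
tool_pos: [0.4273, 0.028, 0.0754]
tool_rot: [-1.569, 0.03, -0.011]
wrist_force: [-0.1, 0.8, -0.4]
gripper_width: 0.397
```

```bash
python3 st.py .435 .028 .022;python3 - <<'E'
from h import *
grab('side','s6.png');grab('wrist','w6.png')
E
```

```text
t 8.1 p [0.4273 0.028  0.0754] az z 1.5446287776106629 ydir [-0.0126  0.0014 -0.9999]
j [-0.1087 -0.2808  2.1902  0.0001  1.2448 -1.6533] tq [ -0.2687 -21.8149 -35.8143  -0.0034  -0.5595   0.    ] F [-0.1257  0.7838 -0.4396] g 0.3971917242497313
tool shift mm [ 8.3303 53.2506  0.0984]
```

View pics/s6.png

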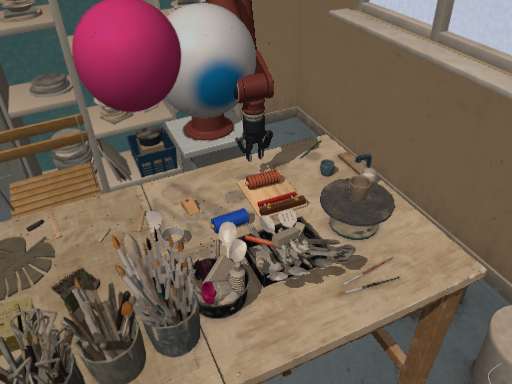

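View pics/w6.png

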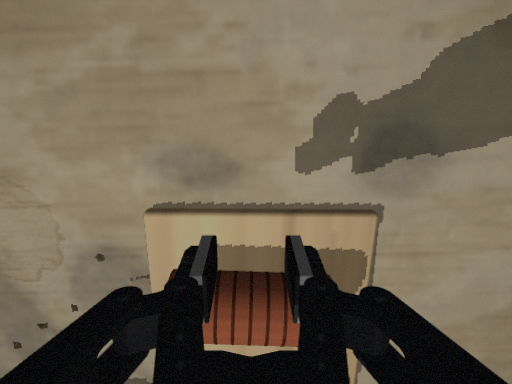

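Emit:
servo_tool(plan=[0,0,0,0,0,0,0.2,0,25,0,0,0,0,0.2,0,20,0,0,0,0,0.2,0,0,0,0,0,0,0.2,0,0,0,0,0,0,0.2])

```text
time: 8.7
tool_pos: [0.4338, 0.0273, 0.0383]
tool_rot: [-1.571, 0.018, -0.023]
wrist_force: [0.4, -0.9, 0.5]
gripper_width: 0.396
```

```bash
python3 st.py .445 .028 .022
```

```text
t 8.7 p [0.4338 0.0273 0.0383] az z 1.5447123971816474 ydir [ 0.0029 -0.0003 -1.    ]
j [-0.1086 -0.2122  2.2048  0.      1.1461 -1.6533] tq [  0.0137 -21.8783 -31.0253  -0.0005   0.0321   0.    ] F [ 0.4407 -0.9021  0.5305] g 0.3959297692635994
tool shift mm [11.1297 16.3686  0.9609]
```

Emit:
servo_tool(plan=[0,16,0,0,0,0,0.2,5,0,0,0,0,0,0.2,5,0,0,0,0,0,0.2,4,0,0,0,0,0,0.2,3,0,0,0,0,0,0.2,2,0,0,0,0,0,0.2,0,0,0,0,0,0,0.2])

```text
time: 9.4
tool_pos: [0.4518, 0.0269, 0.0206]
tool_rot: [-1.571, 0.02, -0.021]
wrist_force: [-0.2, 0.7, 0.2]
gripper_width: 0.402
```

```bash
python3 st.py .455 .028 .022; python3 meas.py; python3 -c "
from h import *
grab('side','s7.png');grab('wrist','w7.png');a=cv2.imread('pics/s7.png')[120:230,200:320];cv2.imwrite('pics/s7c.png',cv2.resize(a,None,fx=5,fy=5))"
```

```text
t 9.4 p [0.4518 0.0269 0.0206] az z 1.5446272686078408 ydir [ 0.0004 -0.0001 -1.    ]
j [-0.1052 -0.1285  2.1678 -0.      1.1019 -1.6498] tq [ -0.0076 -25.3184 -31.1967   0.0013  -0.021    0.0017] F [-0.1805  0.7109  0.1797] g 0.40201937273392374
tool shift mm [ 3.1927 -1.3776  1.16  ]
strip n 168 c [0.5995 0.0299 0.026 ]
lower edge @z.012 [0.5955 0.0304] dx/dy 0.026208773053519895 y range -0.030378642134402264 0.0912382222678412
upper @.026 [0.6058 0.0303] dx/dy 0.02861953707595797 y range -0.029964669152489957 0.09050377561432503
roller n 797
roller axis [0.4853 0.0419 0.036 ] [-0.1671  0.4923] y -0.025802941021281226 0.10936512892670472 dia 0.06961952129840893
```

View pics/s7c.png

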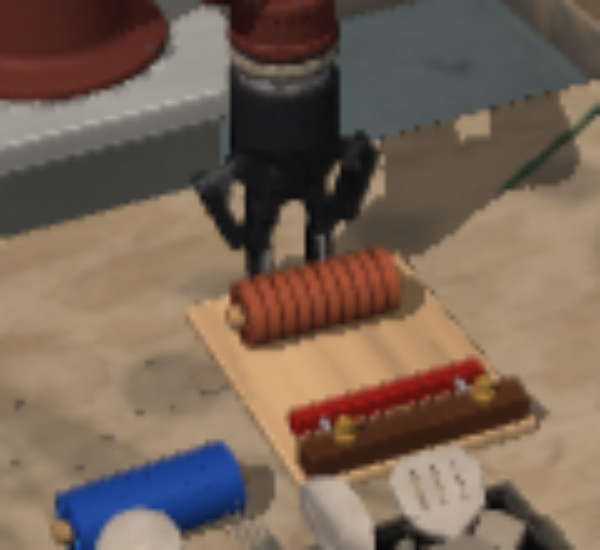

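View pics/w7.png

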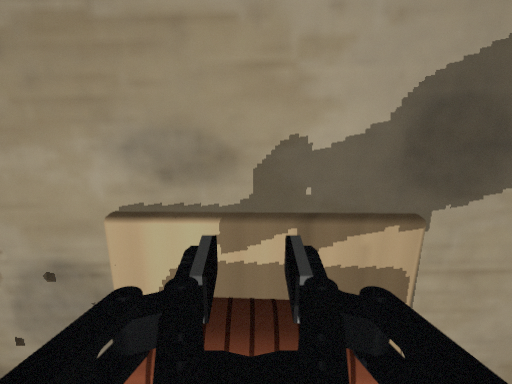

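Emit:
servo_tool(plan=[2,0,0,0,0,0,0.2,2,0,0,0,0,0,0.2,2,0,0,0,0,0,0.2,2,0,0,0,0,0,0.2,2,0,0,0,0,0,0.2,2,0,0,0,0,0,0.2,2,0,0,0,0,0,0.2,2,0,0,0,0,0,0.2])

```text
time: 10.35
tool_pos: [0.4675, 0.0265, 0.0203]
tool_rot: [-1.571, 0.021, -0.021]
wrist_force: [-0.8, -0.2, 0.8]
gripper_width: 0.399
```

```bash
cat > rs.py <<'E'
from m import *
# roller pose from side view: silhouette of terracotta mask, using depth points fit of axis
from scipy.optimize import least_squares
def roller(n='side',box=(225,150,330,215),verbose=True,roi=((.42,.62),(-.06,.12))):
    s=grab(n);k=masks(s)['terra']
    z=np.zeros_like(k);u0,v0,u1,v1=box;z[v0:v1,u0:u1]=k[v0:v1,u0:u1]
    q=np.argwhere(z);P=unproj(s,q[:,1],q[:,0])
    m=(P[:,0]>roi[0][0])&(P[:,0]<roi[0][1])&(P[:,1]>roi[1][0])&(P[:,1]<roi[1][1])&(P[:,2]>.02)&(P[:,2]<.075);P=P[m]
    # axis: x = a + b*y, z=c
    f=lambda p:np.hypot((P[:,0]-p[0]-p[1]*(P[:,1]-.03))/np.sqrt(1+p[1]**2),P[:,2]-p[2])-.0235
    r=least_squares(f,[np.median(P[:,0])-.01,0,.036],loss='soft_l1',f_scale=.002)
    if verbose: print(n,'axis x@y.03',r.x[0],'slope',r.x[1],'z',r.x[2],'n',len(P),'y',np.percentile(P[:,1],[1,99]),'res',np.median(abs(r.fun)))
    return r.x,P
if __name__=='__main__': roller()
E
python3 st.py; python3 rs.py
```

```text
t 10.35 p [0.4675 0.0265 0.0203] az z 1.5445888611345429 ydir [-0.0001  0.     -1.    ]
j [-0.1024 -0.087   2.1307 -0.      1.0979 -1.647 ] tq [ -0.0191 -27.3123 -30.8945   0.0085  -0.0862  -0.011 ] F [-0.7785 -0.242   0.8458] g 0.3994716145100817
side axis x@y.03 0.5042342002100341 slope 0.07873203294775874 z 0.03648683892036138 n 431 y [-0.0316  0.0811] res 0.0017916073455027347
```

Emit:
servo_tool(plan=[2,0,0,0,0,0,0.2,2,0,0,0,0,0,0.2,2,0,0,0,0,0,0.2,2,0,0,0,0,0,0.2,2,0,0,0,0,0,0.2,2,0,0,0,0,0,0.2,2,0,0,0,0,0,0.2,2,0,0,0,0,0,0.2])

```text
time: 11.2
tool_pos: [0.4835, 0.0261, 0.0203]
tool_rot: [-1.571, 0.021, -0.021]
wrist_force: [0.3, 0.3, -0.4]
gripper_width: 0.404
```

```bash
python3 st.py; python3 rs.py
```

```text
t 11.2 p [0.4835 0.0261 0.0203] az z 1.5445831508396184 ydir [ 0.  0. -1.]
j [-0.0999 -0.0471  2.093   0.      1.0956 -1.6445] tq [ -0.0184 -29.006  -30.8561   0.0085  -0.0914  -0.011 ] F [ 0.3048  0.3448 -0.4249] g 0.40415029241841866
side axis x@y.03 0.51978630147592 slope 0.06609697544765641 z 0.03647678258935858 n 434 y [-0.0331  0.0848] res 0.0017827754833452912
```

Emit:
servo_tool(plan=[3,0,0,0,0,0,0.2,3,0,0,0,0,0,0.2,3,0,0,0,0,0,0.2,3,0,0,0,0,0,0.2,3,0,0,0,0,0,0.2,3,0,0,0,0,0,0.2,3,0,0,0,0,0,0.2,3,0,0,0,0,0,0.2])

```text
time: 12.05
tool_pos: [0.5076, 0.0255, 0.0203]
tool_rot: [-1.571, 0.021, -0.021]
wrist_force: [0.1, 0.3, 0.8]
gripper_width: 0.395
```

Emit:
servo_tool(plan=[2,0,0,0,0,0,0.2,2,0,0,0,0,0,0.2,2,0,0,0,0,0,0.2,2,0,0,0,0,0,0.2,2,0,0,0,0,0,0.2,1,0,0,0,0,0,0.2,1,0,0,0,0,0,0.2])

```text
time: 12.75
tool_pos: [0.5194, 0.0251, 0.0203]
tool_rot: [-1.571, 0.02, -0.021]
wrist_force: [0.1, -0.8, -0.8]
gripper_width: 0.402
```

```bash
python3 st.py; python3 rs.py; python3 -c "
from m import *
s=grab('side');k=big(masks(s)['red'],(250,180,310,220));q=np.argwhere(k);P=unproj(s,q[:,1],q[:,0],.026);P=unproj(s,q[:,1],q[:,0]);m=(P[:,2]>.012)&(P[:,2]<.04);P=P[m];print('strip',P.mean(0),np.polyfit(P[:,1],P[:,0],1),np.percentile(P[:,0]-.027*(P[:,1]-.03),[2,50,98]),len(P))
cv2.imwrite('pics/s8c.png',cv2.resize(cv2.cvtColor(s['frame'],cv2.COLOR_RGB2BGR)[120:230,200:320],None,fx=5,fy=5))"
```

```text
t 12.75 p [0.5194 0.0251 0.0203] az z 1.544606064214251 ydir [ 0.0002 -0.     -1.    ]
j [-0.0948  0.0381  2.0082 -0.      1.0952 -1.6394] tq [ -0.0095 -32.6567 -30.8455   0.0004  -0.0157  -0.0029] F [ 0.0927 -0.7924 -0.7598] g 0.4016157031795747
side axis x@y.03 0.5560869015824438 slope 0.08195145532585242 z 0.036435893369406426 n 447 y [-0.035   0.0841] res 0.0018343906489786434
strip [0.6054 0.0265 0.0233] [0.036  0.6045] [0.5974 0.6061 0.6121] 157
```

View pics/s8c.png

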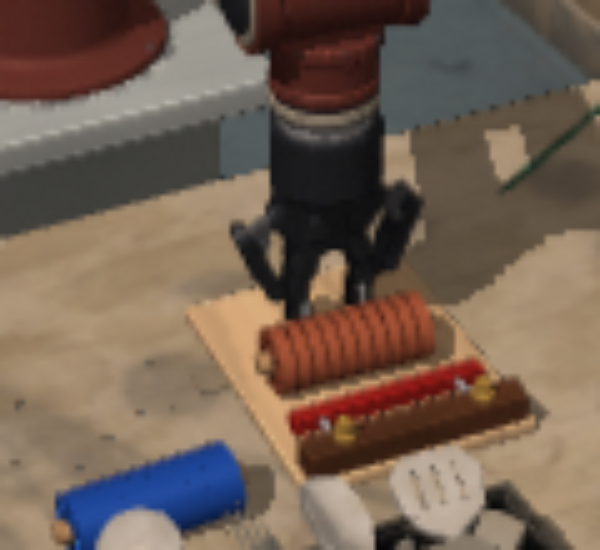

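Emit:
servo_tool(plan=[2,0,0,0,0,0,0.2,2,0,0,0,0,0,0.2,2,0,0,0,0,0,0.2,1,0,0,0,0,0,0.2,1,0,0,0,0,0,0.2,1,0,0,0,0,0,0.2,1,0,0,0,0,0,0.2,1,0,0,0,0,0,0.2])

```text
time: 13.65
tool_pos: [0.5303, 0.0249, 0.0203]
tool_rot: [-1.571, 0.021, -0.021]
wrist_force: [-0.5, 0.6, 0.1]
gripper_width: 0.398
```

Emit:
servo_tool(plan=[1,0,0,0,0,0,0.2,1,0,0,0,0,0,0.2,1,0,0,0,0,0,0.2])

```text
time: 13.95
tool_pos: [0.5333, 0.0248, 0.0203]
tool_rot: [-1.571, 0.021, -0.021]
wrist_force: [-0.8, -0.5, 1.0]
gripper_width: 0.402
```

```bash
python3 st.py; python3 rs.py
```

```text
t 13.95 p [0.5333 0.0248 0.0203] az z 1.5446388133790165 ydir [-0. -0. -1.]
j [-0.0929  0.0699  1.9749 -0.      1.0968 -1.6376] tq [ -0.0081 -34.0367 -30.937    0.0076  -0.0906  -0.0092] F [-0.7793 -0.5024  1.0278] g 0.4020377751937515
side axis x@y.03 0.5702185898976558 slope 0.07105545873124208 z 0.0369254791862492 n 422 y [-0.0359  0.0758] res 0.0017192746886434875
```

Emit:
servo_tool(plan=[0.7,0,0,0,0,0,0.2,0.7,0,0,0,0,0,0.2])

```text
time: 14.2
tool_pos: [0.5347, 0.0248, 0.0203]
tool_rot: [-1.571, 0.021, -0.021]
wrist_force: [-0.3, 0.5, -0.2]
gripper_width: 0.4
```

Emit:
servo_tool(plan=[0.7,0,0,0,0,0,0.2,0.7,0,0,0,0,0,0.2])

```text
time: 14.4
tool_pos: [0.5354, 0.0247, 0.0202]
tool_rot: [-1.571, 0.022, -0.019]
wrist_force: [-4.3, 0.3, 3.6]
gripper_width: 0.401
```

Emit:
servo_tool(plan=[0.5,0,0,0,0,0,0.2,0.5,0,0,0,0,0,0.2])

```text
time: 14.6
tool_pos: [0.536, 0.0245, 0.0201]
tool_rot: [-1.571, 0.023, -0.018]
wrist_force: [-5.9, -1.6, 5.3]
gripper_width: 0.399
```

```bash
python3 st.py; python3 rs.py; python3 -c "
from m import *
s=ctrl.get_state();print(s['ft_torque'])
t=grab('top','t8.png');s=grab('side')
cv2.imwrite('pics/s9c.png',cv2.resize(cv2.cvtColor(s['frame'],cv2.COLOR_RGB2BGR)[160:220,240:310],None,fx=9,fy=9))"
```

```text
t 14.6 p [0.536  0.0245 0.0201] az z 1.5445740197909859 ydir [-0.0029 -0.0004 -1.    ]
j [-0.0926  0.0781  1.9666 -0.0008  1.0997 -1.6368] tq [  0.6109 -33.13   -32.2346   0.416   -1.4657  -0.1384] F [-5.8705 -1.6271  5.3369] g 0.39928097802463786
side axis x@y.03 0.5720827363203352 slope 0.06226867889490186 z 0.03654240150044566 n 422 y [-0.0357  0.0756] res 0.0016327800568740163
[-0.2613  0.8307 -0.1344]
```

View pics/s9c.png

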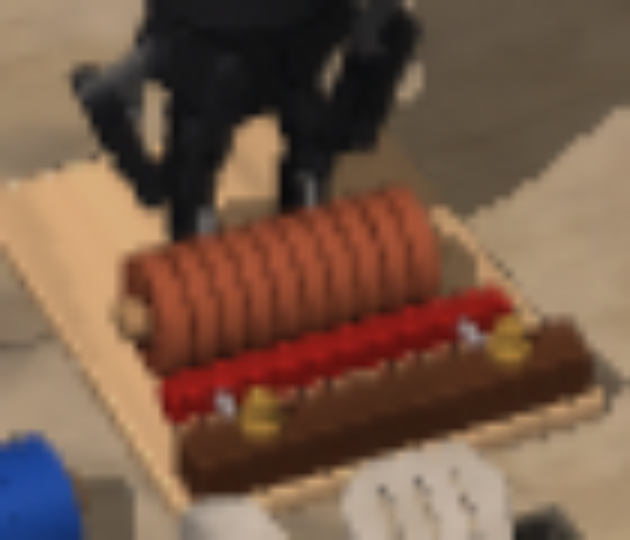

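View pics/t8.png

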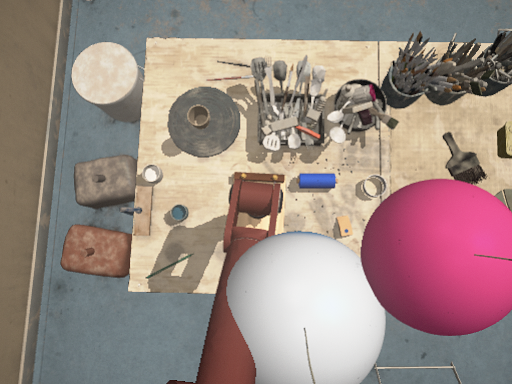

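Emit:
servo_tool(plan=[-1,0,0,0,0,0,0.2,-2,0,0,0,0,0,0.2,-6,0,0,0,0,0,0.2,-12,0,0,0,0,0,0.2,-16,-8,0,0,0,0,0.2,-6,-35,0,0,0,0,0.2,-4,-50,0,0,0,0,0.2,0,-50,0,0,0,0,0.2])

```text
time: 15.55
tool_pos: [0.4879, 0.0262, 0.1634]
tool_rot: [-1.57, 0.022, -0.019]
wrist_force: [1.3, 0.5, 1.3]
gripper_width: 0.403
```

Emit:
servo_tool(plan=[-40,-10,-20,0,0,0,0,-20,0,-40,0,0,0,0,0,0,-50,0,0,0,0,0,0,-50,0,0,0,0,0,0,-50,0,0,0,0,0,0,-40,0,0,0,0,0,0,0,0,0,0,0])

```text
time: 16.25
tool_pos: [0.4225, -0.226, 0.1732]
tool_rot: [-1.572, 0.025, -0.025]
wrist_force: [-0.3, 0.7, -0.2]
gripper_width: 0.504
```

```bash
python3 st.py .479 -.2475 .1; python3 rs.py; python3 meas.py; python3 -c "
from h import *
t=grab('top','t9.png');cv2.imwrite('pics/t9c.png',cv2.resize(cv2.imread('pics/t9.png')[160:260,220:370],None,fx=5,fy=5))"
```

```text
t 16.25 p [ 0.4225 -0.226   0.1732] az z 1.539067005499376 ydir [ 0.0002 -0.0014 -1.    ]
j [-0.646  -0.2659  2.0053 -0.001   1.4011 -2.1849] tq [ -1.6344 -23.807  -36.5511  -0.2587  -0.1832  -0.2571] F [-0.338   0.6816 -0.2169] g 0.5040602461824448
tool shift mm [ 57.1026  73.2474 -19.6106]
side axis x@y.03 0.5713023297097811 slope 0.05107256845580266 z 0.036628818476520116 n 415 y [-0.0355  0.0773] res 0.0016263697235723122
strip n 139 c [0.6005 0.0292 0.026 ]
lower edge @z.012 [0.5977 0.0305] dx/dy 0.03240252660866429 y range -0.03030889715606539 0.0912382222678412
upper @.026 [0.6058 0.0303] dx/dy 0.02861953707595797 y range -0.029964669152489957 0.09050377561432503
roller n 412
roller axis [0.5662 0.0225 0.036 ] [0.0148 0.5659] y -0.024406321243811015 0.06951768165140218 dia 0.0361165737650518
```

View pics/t9c.png

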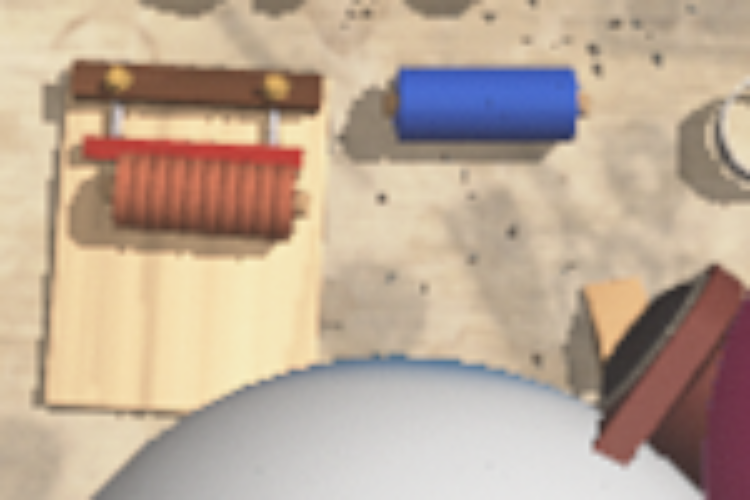

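The roller now looks parallel to and against the strip, top view crop (205,190), centre y about 0.0235. Next I'll turn for the wedge.

Emit:
servo_tool(plan=[0,0,0,0,0,0,-0.6,0,0,0,0,-0.74,0,-0.6,0,0,0,0,-0.74,0,-0.6,0,0,0,0,-0.74,0,-0.6,0,0,0,0,0,0,-0.6])

```text
time: 16.9
tool_pos: [0.4237, -0.2211, 0.1731]
tool_rot: [-1.567, -0.133, 0.133]
wrist_force: [1.1, -0.4, 0.0]
gripper_width: 0.803
```

```bash
python3 st.py .479 -.2475 .1; python3 -c "
from m import *
w=grab('wrist','w10.png');k=masks(w)['dot'];n,l,s,c=cv2.connectedComponentsWithStats(k.astype(np.uint8));print([(list(map(int,a)),b) for a,b in zip(s[1:],c[1:]) if a[4]>8])
"
```

```text
t 16.9 p [ 0.4237 -0.2211  0.1731] az z 1.7404405378674142 ydir [ 0.0001  0.0001 -1.    ]
j [-0.6368 -0.2685  2.0076  0.0002  1.4024 -2.3773] tq [ -0.1096 -24.541  -36.2877  -0.0071  -0.0045  -0.2883] F [ 1.0845 -0.3755  0.0201] g 0.8028679847799228
tool shift mm [ 49.9963  73.0662 -35.3881]
[([210, 216, 11, 10, 87], array([215.1264, 220.6207])), ([356, 268, 8, 5, 11], array([359.3636, 269.8182])), ([350, 302, 4, 11, 16], array([351.75, 307.  ])), ([78, 307, 4, 5, 9], array([ 79.4444, 309.3333])), ([408, 319, 7, 6, 10], array([411.1, 321.6])), ([341, 322, 6, 4, 9], array([342.8889, 324.1111])), ([227, 326, 108, 39, 2342], array([275.693 , 343.0568])), ([359, 354, 8, 6, 13], array([361.8462, 356.7692]))]
```

View pics/w10.png

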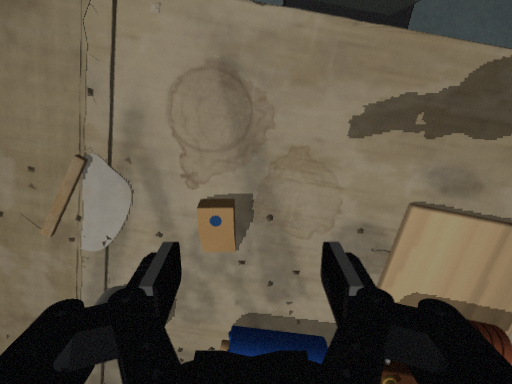

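```bash
python3 -c "
from m import *
w=grab('wrist');print(unproj(w,215.1,220.6,.026))
print(unproj(w,[198.5,233.5],[208,208],.026), unproj(w,[200.5,235],[251,251],.001))"
```

```text
[[ 0.4794 -0.2486  0.026 ]]
[[ 0.4687 -0.2665  0.026 ]
 [ 0.4629 -0.2325  0.026 ]] [[ 0.5307 -0.2609  0.001 ]
 [ 0.5242 -0.2228  0.001 ]]
```

Emit:
servo_tool(plan=[25,10,-18,0,0,0,-0.6,25,20,-17,0,0,0,-0.6,0,40,0,0,0,0,-0.6,0,30,0,0,0,0,-0.6,0,0,0,0,0,0,-0.6,0,0,0,0,0,0,-0.6])

```text
time: 17.6
tool_pos: [0.4786, -0.2482, 0.0732]
tool_rot: [-1.566, -0.131, 0.132]
wrist_force: [-0.0, -0.4, 0.9]
gripper_width: 0.802
```

```bash
python3 st.py .479 -.2475 .005; python3 -c "
from m import *
w=grab('wrist','w11.png');k=masks(w)['dot'];n,l,s,c=cv2.connectedComponentsWithStats(k.astype(np.uint8));
for a,b in zip(s[1:],c[1:]):
  if a[4]>60: print(a,b,unproj(w,*b,.026))
"
```

```text
t 17.6 p [ 0.4786 -0.2482  0.0732] az z 1.7382980984189464 ydir [-0.0007  0.0006 -1.    ]
j [-0.6164  0.0032  1.9412  0.      1.1981 -2.3547] tq [  0.0373 -31.2159 -31.1759   0.0003   0.0637   0.0049] F [-0.0462 -0.3834  0.883 ] g 0.8015251551717062
tool shift mm [ 0.5112 68.2064  0.5346]
[243 208  18  15 218] [251.6376 214.9908] [[ 0.4796 -0.2481  0.026 ]]
[380 376  19   8  93] [387.6344 380.8495] [[ 0.6009 -0.1192  0.026 ]]
```

View pics/w11.png

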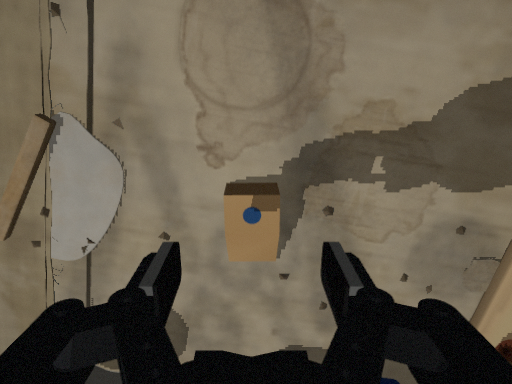

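Centred on the wedge with its sides parallel to the fingers. Going down to grip.

Emit:
servo_tool(plan=[1,25,0,0,0,0,-0.6,0,25,0,0,0,0,-0.6,0,17,0,0,0,0,-0.6,0,0,0,0,0,0,-0.6,0,0,0,0,0,0,1,0,0,0,0,0,0,1,0,0,0,0,0,0,1,0,0,0,0,0,0,1], newtons=30)

```text
time: 18.45
tool_pos: [0.4814, -0.2496, 0.0088]
tool_rot: [-1.569, -0.134, 0.129]
wrist_force: [-0.9, 1.2, 7.8]
gripper_width: 0.415
```

Emit:
servo_tool(plan=[0,0,0,0,0,0,1,0,0,0,0,0,0,1,0,0,0,0,0,0,1])

```text
time: 18.75
tool_pos: [0.4814, -0.2495, 0.0088]
tool_rot: [-1.569, -0.134, 0.129]
wrist_force: [-0.1, 2.2, 6.9]
gripper_width: 0.415
```

```bash
python3 st.py; python3 -c "
from h import *
grab('wrist','w12.png')"
```

```text
t 18.75 p [ 0.4814 -0.2495  0.0088] az z 1.7383584761698228 ydir [ 0.0035 -0.0023 -1.    ]
j [-0.6155  0.1048  1.9606  0.0001  1.072  -2.3539] tq [ -0.2182 -31.8008 -27.9863  -0.075   -0.3525   0.0131] F [-0.1338  2.2043  6.8735] g 0.41465573978980724
```

View pics/w12.png

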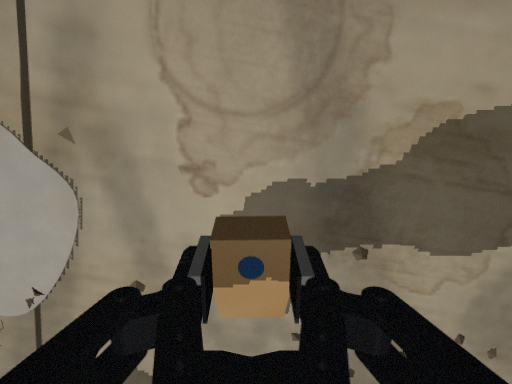

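Emit:
servo_tool(plan=[0,-20,0,0,0,0,1,0,-40,0,0,0,0,1,0,-40,0,0,0,0,1,0,0,0,0,0.74,0,1,0,0,0,0,0.74,0,1,0,0,0,0,0.74,0,1,0,0,0,0,0,0,1,0,0,0,0,0,0,1])

```text
time: 19.6
tool_pos: [0.4797, -0.2484, 0.1063]
tool_rot: [-1.571, 0.019, -0.02]
wrist_force: [0.4, 0.4, -1.1]
gripper_width: 0.414
```

```bash
python3 st.py .486 .0245 .11; python3 -c "
from h import *
s=grab('side','s13.png');cv2.imwrite('pics/s13c.png',cv2.resize(cv2.imread('pics/s13.png')[110:230,150:290],None,fx=5,fy=5))"
```

```text
t 19.6 p [ 0.4797 -0.2484  0.1063] az z 1.5459169385980798 ydir [ 0.0002 -0.0002 -1.    ]
j [-0.6156 -0.0378  1.9205 -0.      1.2586 -2.1615] tq [  0.0034 -33.3823 -35.0085   0.005   -0.0091   0.0154] F [ 0.3922  0.3863 -1.0551] g 0.41403542729754633
tool shift mm [ -0.4705  -3.7109 272.9642]
```

View pics/s13c.png

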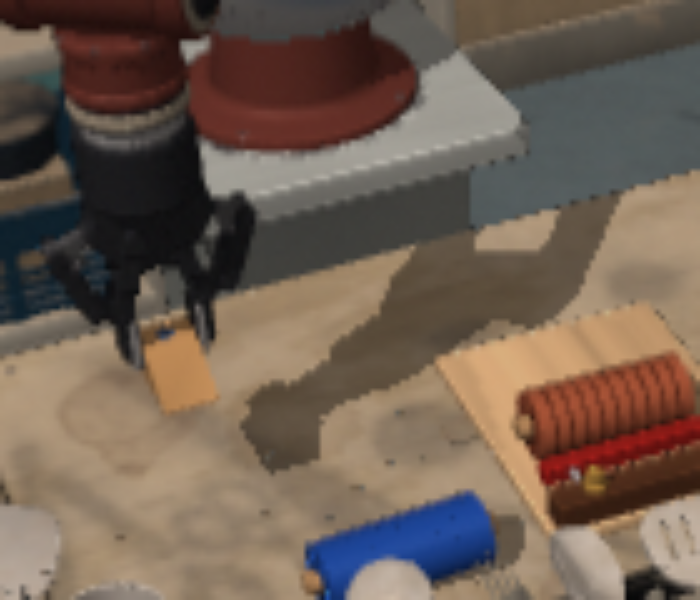

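Emit:
servo_tool(plan=[-3,0,20,0,0,0,1,0,0,42,0,0,0,1,0,0,48,0,0,0,1,0,0,48,0,0,0,1,0,0,48,0,0,0,1,0,0,42,0,0,0,1,0,0,24,0,0,0,1,0,0,0,0,0,0,1])

```text
time: 20.45
tool_pos: [0.4828, 0.027, 0.1059]
tool_rot: [-1.57, 0.017, -0.016]
wrist_force: [-0.6, 0.2, -1.2]
gripper_width: 0.416
```

Emit:
servo_tool(plan=[0,0,0,0,0,0,1,0,0,0,0,0,0,1])

```text
time: 20.65
tool_pos: [0.4836, 0.0232, 0.1061]
tool_rot: [-1.571, 0.021, -0.021]
wrist_force: [-0.3, 0.0, -1.3]
gripper_width: 0.413
```

```bash
python3 st.py .486 .0245 .035; python3 rs.py; python3 -c "
from h import *
s=grab('side','s14.png');cv2.imwrite('pics/s14c.png',cv2.resize(cv2.imread('pics/s14.png')[110:230,200:320],None,fx=5,fy=5));grab('wrist','w14.png')"
```

```text
t 20.65 p [0.4836 0.0232 0.1061] az z 1.5442679829485906 ydir [-0.0001 -0.0003 -1.    ]
j [-0.1058 -0.1785  2.0499 -0.0003  1.2703 -1.65  ] tq [  0.594  -27.3044 -35.0637   0.0254  -0.0007  -0.0017] F [-0.2892  0.0117 -1.2501] g 0.413090236609518
tool shift mm [ 2.3474 71.1228  1.4183]
side axis x@y.03 0.5715700444328466 slope 0.06243187726257237 z 0.03675789020001476 n 412 y [-0.0354  0.0776] res 0.0016170769602378184
```

View pics/s14c.png

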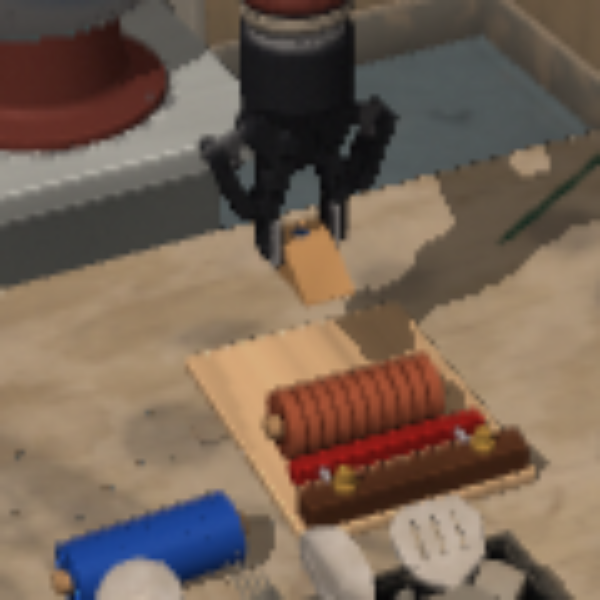

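View pics/w14.png

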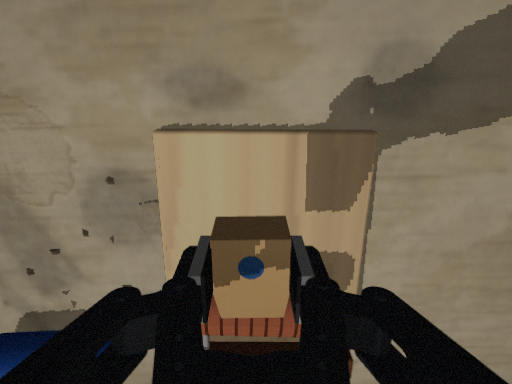

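Emit:
servo_tool(plan=[0,30,1,0,0,0,1,0,30,0,0,0,0,1,0,15,0,0,0,0,1,0,4,0,0,0,0,1,0,0,0,0,0,0,1,0,0,0,0,0,0,1])

```text
time: 21.4
tool_pos: [0.4849, 0.0242, 0.0284]
tool_rot: [-1.571, 0.019, -0.023]
wrist_force: [-0.4, 0.5, -1.5]
gripper_width: 0.42
```

Emit:
servo_tool(plan=[0,2,0,0,0,0,1,0,2,0,0,0,0,1,0,0,0,0,0,0,1])

```text
time: 21.7
tool_pos: [0.484, 0.0246, 0.0234]
tool_rot: [-1.571, 0.02, -0.021]
wrist_force: [-0.8, 0.4, -2.3]
gripper_width: 0.415
```

Emit:
servo_tool(plan=[0,1,0,0,0,0,1,0,0,0,0,0,0,1])

```text
time: 21.9
tool_pos: [0.4838, 0.0246, 0.0221]
tool_rot: [-1.571, 0.021, -0.02]
wrist_force: [-0.1, -0.4, -2.1]
gripper_width: 0.413
```

Emit:
servo_tool(plan=[0,0.7,0,0,0,0,1,0,0,0,0,0,0,1])

```text
time: 22.1
tool_pos: [0.4838, 0.0246, 0.0214]
tool_rot: [-1.571, 0.021, -0.02]
wrist_force: [-0.0, -1.3, -2.1]
gripper_width: 0.417
```

Emit:
servo_tool(plan=[0,0.7,0,0,0,0,1,0,0,0,0,0,0,1])

```text
time: 22.3
tool_pos: [0.484, 0.0246, 0.0209]
tool_rot: [-1.571, 0.02, -0.021]
wrist_force: [-0.3, -0.1, -1.0]
gripper_width: 0.418
```

```bash
python3 st.py; python3 -c "
from h import *
s=grab('side','s15.png');cv2.imwrite('pics/s15c.png',cv2.resize(cv2.imread('pics/s15.png')[140:220,230:320],None,fx=7,fy=7));grab('wrist','w15.png')"
```

```text
t 22.3 p [0.484  0.0246 0.0209] az z 1.544676163547698 ydir [ 0.0001 -0.     -1.    ]
j [-0.103  -0.0472  2.092  -0.      1.0967 -1.6476] tq [ -0.057  -29.1166 -31.4173  -0.0067  -0.112   -0.003 ] F [-0.3203 -0.1069 -1.0057] g 0.41790512216205644
```

View pics/s15c.png

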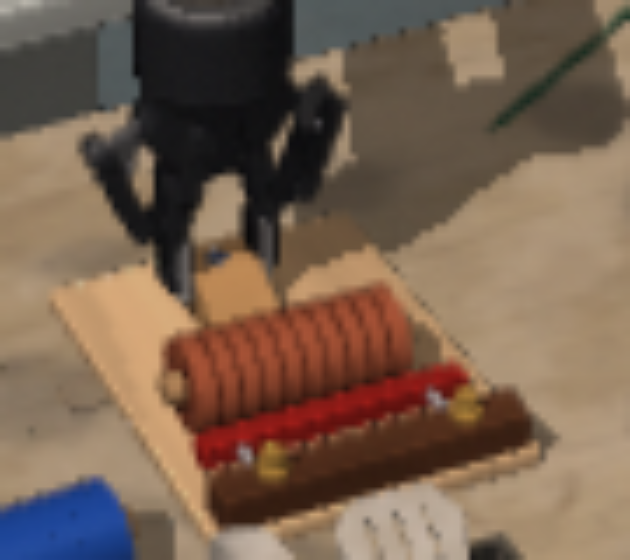

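View pics/w15.png

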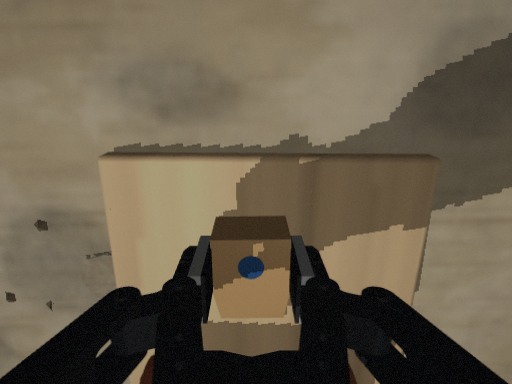

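Emit:
servo_tool(plan=[3,0,0,0,0,0,1,3,0,0,0,0,0,1,3,0,0,0,0,0,1,3,0,0,0,0,0,1,3,0,0,0,0,0,1,3,0,0,0,0,0,1,2,0,0,0,0,0,1,1,0,0,0,0,0,1])

```text
time: 23.2
tool_pos: [0.505, 0.024, 0.0208]
tool_rot: [-1.571, 0.021, -0.02]
wrist_force: [-2.8, 0.7, 3.0]
gripper_width: 0.411
```

```bash
python3 st.py; python3 rs.py
```

```text
t 23.2 p [0.505  0.024  0.0208] az z 1.5446478061247308 ydir [-0.0002 -0.0001 -1.    ]
j [-0.0998  0.0038  2.0421 -0.0001  1.0959 -1.6444] tq [ -0.1261 -30.0666 -30.9251   0.0693  -0.6554  -0.0256] F [-2.8491  0.6679  2.9974] g 0.4107229241700214
side axis x@y.03 0.5715711751275834 slope 0.0532284573517588 z 0.037021670574828844 n 424 y [-0.0358  0.0749] res 0.0015877776275920064
```

Emit:
servo_tool(plan=[1,0,0,0,0,0,1,1,0,0,0,0,0,1,1,0,0,0,0,0,1])

```text
time: 23.55
tool_pos: [0.5079, 0.024, 0.0209]
tool_rot: [-1.571, 0.021, -0.02]
wrist_force: [-2.1, 1.3, 2.9]
gripper_width: 0.412
```

Emit:
servo_tool(plan=[1,0,0,0,0,0,1,1,0,0,0,0,0,1])

```text
time: 23.75
tool_pos: [0.5099, 0.0239, 0.0208]
tool_rot: [-1.571, 0.021, -0.021]
wrist_force: [-2.0, 0.2, 4.1]
gripper_width: 0.41
```

Emit:
servo_tool(plan=[0.7,0,0,0,0,0,1,0.7,0,0,0,0,0,1])

```text
time: 23.95
tool_pos: [0.5113, 0.0239, 0.0208]
tool_rot: [-1.571, 0.021, -0.02]
wrist_force: [-2.6, -0.2, 3.6]
gripper_width: 0.411
```

Emit:
servo_tool(plan=[0.5,0,0,0,0,0,1,0.5,0,0,0,0,0,1])

```text
time: 24.15
tool_pos: [0.5123, 0.0238, 0.0209]
tool_rot: [-1.571, 0.021, -0.021]
wrist_force: [-3.9, 0.4, 4.9]
gripper_width: 0.409
```

Emit:
servo_tool(plan=[0.5,0,0,0,0,0,1,0.5,0,0,0,0,0,1])

```text
time: 24.35
tool_pos: [0.5131, 0.0238, 0.0208]
tool_rot: [-1.571, 0.021, -0.02]
wrist_force: [-5.6, -0.1, 5.8]
gripper_width: 0.414
```

Emit:
servo_tool(plan=[0.4,0,0,0,0,0,1,0,0,0,0,0,0,1])

```text
time: 24.55
tool_pos: [0.5132, 0.0238, 0.0208]
tool_rot: [-1.571, 0.022, -0.019]
wrist_force: [-5.5, -0.2, 6.7]
gripper_width: 0.414
```

```bash
python3 st.py; python3 rs.py; python3 -c "
from h import *
s=grab('side','s16.png');cv2.imwrite('pics/s16c.png',cv2.resize(cv2.imread('pics/s16.png')[140:220,230:320],None,fx=7,fy=7))"
```

```text
t 24.55 p [0.5132 0.0238 0.0208] az z 1.5446661310000624 ydir [-0.0014 -0.     -1.    ]
j [-0.0985  0.0237  2.0219 -0.0002  1.0974 -1.6431] tq [ -0.2152 -29.5251 -30.8893   0.1319  -1.3881  -0.0421] F [-5.479  -0.2033  6.6631] g 0.41418643382285786
side axis x@y.03 0.5717291552394647 slope 0.051063127093603965 z 0.03680573559409143 n 427 y [-0.0356  0.0774] res 0.0016346976918385145
```

View pics/s16c.png

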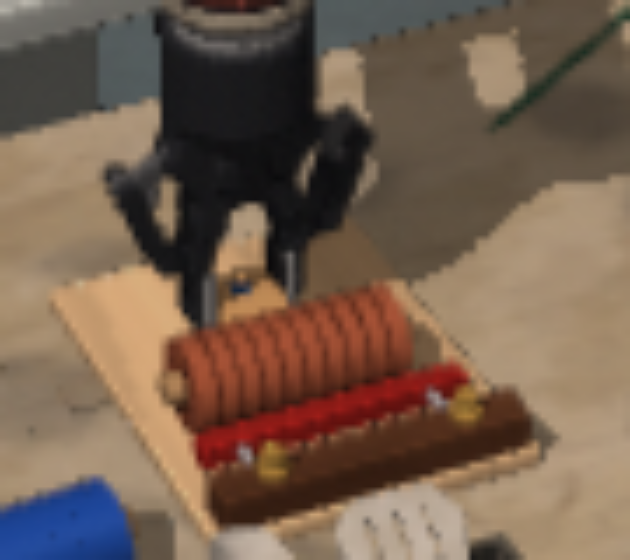

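Emit:
servo_tool(plan=[0,0,0,0,0,0,0.1,0,0,0,0,0,0,0,0,0,0,0,0,0,-0.1,0,0,0,0,0,0,-0.3,0,0,0,0,0,0,-0.3,0,0,0,0,0,0,-0.3])

```text
time: 25.25
tool_pos: [0.5137, 0.0238, 0.0207]
tool_rot: [-1.571, 0.02, -0.021]
wrist_force: [-0.5, 0.4, 0.7]
gripper_width: 0.651
```

```bash
python3 st.py; python3 rs.py; python3 -c "
from h import *
grab('wrist','w17.png')"
```

```text
t 25.25 p [0.5137 0.0238 0.0207] az z 1.544641000345235 ydir [ 0.0002 -0.     -1.    ]
j [-0.0985  0.024   2.0219 -0.      1.0956 -1.6431] tq [ -0.0027 -31.9225 -30.8736  -0.0001  -0.002   -0.0001] F [-0.4629  0.3765  0.6618] g 0.6513940348607136
side axis x@y.03 0.5716765866346943 slope 0.05257064414610024 z 0.036616340994757066 n 415 y [-0.0354  0.0767] res 0.0017150249457955173
```

View pics/w17.png

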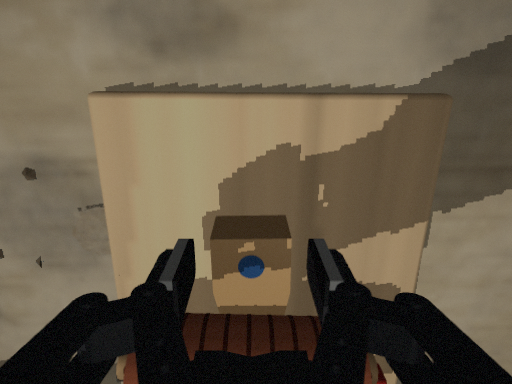

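Emit:
servo_tool(plan=[0,-10,0,0,0,0,-0.3,0,-30,0,0,0,0,-0.3,0,-45,0,0,0,0,-0.3,0,-50,0,0,0,0,-0.3,-30,-20,20,0,0,0,-0.3,-30,0,40,0,0,0,-0.3,-20,0,50,0,0,0,-0.3,0,0,50,0,0,0,-0.3])

```text
time: 26.15
tool_pos: [0.4377, 0.1833, 0.1771]
tool_rot: [-1.57, 0.02, -0.023]
wrist_force: [1.4, -0.7, 0.0]
gripper_width: 0.652
```

Emit:
servo_tool(plan=[-10,0,50,0,0,0,-0.3,0,0,50,0,0,0,-0.3,0,0,20,0,0,0,-0.3,0,0,0,0,0,0,-0.3,0,0,0,0,0,0,-0.3])

```text
time: 26.65
tool_pos: [0.4324, 0.3013, 0.1761]
tool_rot: [-1.571, 0.02, -0.02]
wrist_force: [0.7, -0.3, 0.4]
gripper_width: 0.65
```

```bash
python3 st.py; python3 rs.py;python3 meas.py; python3 -c "
from m import *
t=grab('top','t18.png');cv2.imwrite('pics/t18c.png',cv2.resize(cv2.imread('pics/t18.png')[160:260,215:315],None,fx=6,fy=6))
s=grab('side','s18.png');cv2.imwrite('pics/s18c.png',cv2.resize(cv2.imread('pics/s18.png')[140:220,230:320],None,fx=7,fy=7))
k=big(masks(t)['dot'],(245,195,270,235));q=np.argwhere(k);print('dot',len(q),unproj(t,q[:,1],q[:,0],.038).mean(0))"
```

```text
t 26.65 p [0.4324 0.3013 0.1761] az z 1.5454799962421033 ydir [ 0.0001 -0.0005 -1.    ]
j [ 0.4677 -0.1428  1.8955 -0.0005  1.389  -1.0777] tq [  0.8959 -29.5489 -36.4475   0.0524  -0.0228   0.0086] F [ 0.6581 -0.3061  0.3854] g 0.6495137823530606
side axis x@y.03 0.5718596775307664 slope 0.052795994661809245 z 0.03678165026150302 n 415 y [-0.0363  0.0755] res 0.0015140765135085964
strip n 136 c [0.6006 0.0304 0.026 ]
lower edge @z.012 [0.598  0.0305] dx/dy 0.025676264762049157 y range -0.03030889715606539 0.0912382222678412
upper @.026 [0.6058 0.0303] dx/dy 0.02861953707595797 y range -0.029964669152489957 0.09050377561432503
roller n 394
roller axis [0.5654 0.0225 0.036 ] [0.0043 0.5653] y -0.024406321243811015 0.06946478893166935 dia 0.03489001133100655
dot 3 [0.5113 0.023  0.038 ]
```

View pics/t18c.png

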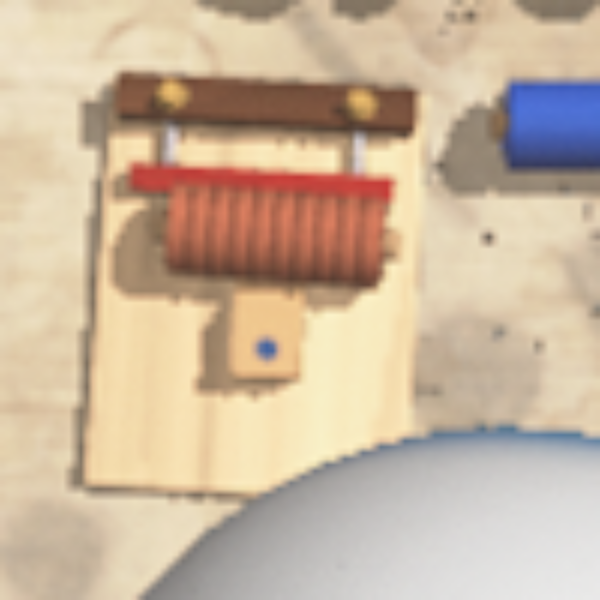

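View pics/s18c.png

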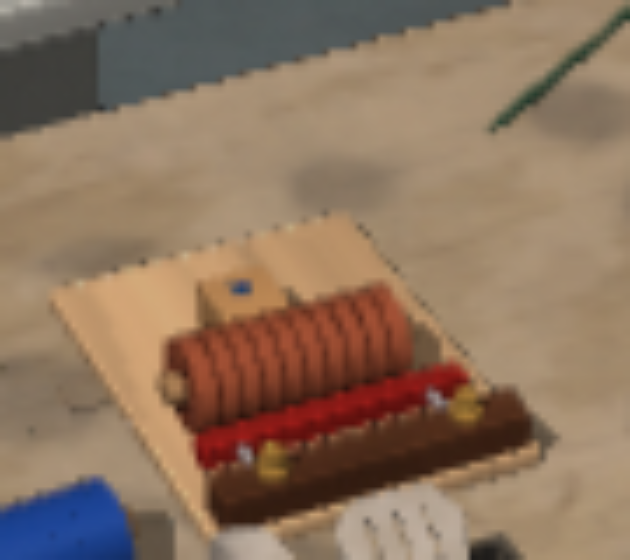

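View pics/t18.png

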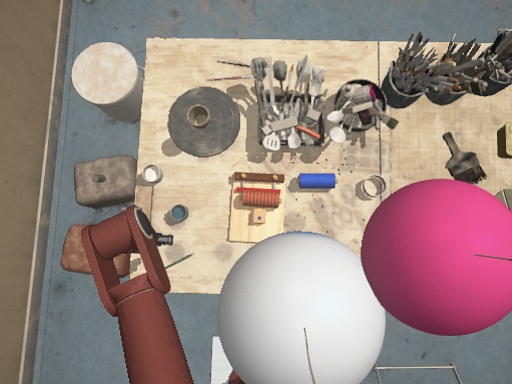

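```bash
python3 -c "
from m import *
t=grab('top');h=cv2.cvtColor(t['frame'],cv2.COLOR_RGB2HSV).astype(int)
g=cv2.cvtColor(t['frame'],cv2.COLOR_RGB2GRAY).astype(float);S=h[...,1].astype(float)
def edge(rng,z,up,cols):
    E=[]
    for u in cols:
        p=S[rng[0]:rng[1],u];d=np.diff(p);d=d if up else -d;i=int(np.argmax(d))
        if 0<i<len(d)-1:
            a,b,c=d[i-1],d[i],d[i+1];i=i+.5*(a-c)/(a-2*b+c+1e-9)
        E.append((u,rng[0]+i+.5))
    E=np.array(E);W=unproj(t,E[:,0],E[:,1],z)
    for _ in range(3):
        p=np.polyfit(W[:,1],W[:,0],1);r=W[:,0]-np.polyval(p,W[:,1]);W=W[abs(r)<max(2*r.std(),.0005)]
    return p[0],np.polyval(p,.0225),len(W)
print('strip upper',edge((184,192),.026,True,range(239,279)))
print('roller lower L+R',edge((202,212),.036,False,list(range(244,252))+list(range(267,277))))
"
```

```text
strip upper (np.float64(0.03100802187991287), np.float64(0.6063506825886342), 40)
roller lower L+R (np.float64(0.05015819576383294), np.float64(0.5484747416733439), 15)
```

Two estimates suggest the roller is about 1° off the strip, near the noise level. I'll check close up with the wrist camera from above.

Emit:
servo_tool(plan=[0,-40,0,0,0,0,-0.3,30,-10,-30,0,0,0,-0.3,35,0,-40,0,0,0,-0.3,35,0,-45,0,0,0,-0.3,35,0,-45,0,0,0,-0.3,30,0,-45,0,0,0,-0.3,10,0,-45,0,0,0,-0.3,0,0,-25,0,0,0,-0.3])

```text
time: 27.7
tool_pos: [0.5885, 0.0349, 0.2257]
tool_rot: [-1.572, 0.024, -0.024]
wrist_force: [-0.1, 0.2, 0.5]
gripper_width: 0.648
```

Emit:
servo_tool(plan=[0,0,0,0,0,0,-0.3,0,0,0,0,0,0,-0.3,0,0,0,0,0,0,-0.3])

```text
time: 28.0
tool_pos: [0.5875, 0.0397, 0.2258]
tool_rot: [-1.57, 0.02, -0.02]
wrist_force: [-0.5, 0.1, 0.3]
gripper_width: 0.654
```

```bash
python3 st.py; python3 -c "
from h import *
grab('wrist','w20.png')"
```

```text
t 28.0 p [0.5875 0.0397 0.2258] az z 1.5449850851975055 ydir [ 0.0001  0.0004 -1.    ]
j [-0.0591 -0.0292  1.7046  0.0004  1.466  -1.6041] tq [ -0.6965 -35.577  -36.9548  -0.027   -0.004    0.0017] F [-0.4864  0.0941  0.3069] g 0.6540579114597019
```

View pics/w20.png

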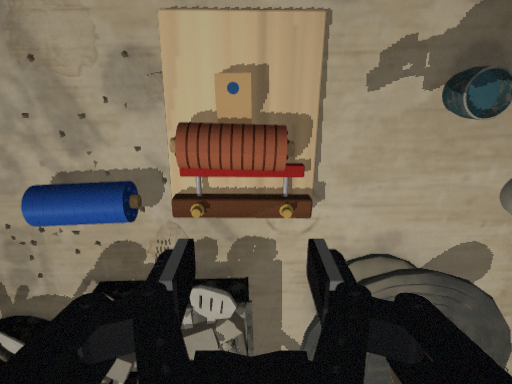

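```bash
cat > wm.py <<'E'
from m import *
t=grab('wrist','w21.png')
S=cv2.cvtColor(t['frame'],cv2.COLOR_RGB2HSV)[...,1].astype(float);H=cv2.cvtColor(t['frame'],cv2.COLOR_RGB2HSV)[...,0];G=t['frame'][...,1].astype(float)
def edge(I,rng,z,sign,cols):
    E=[]
    for u in cols:
        d=np.diff(I[rng[0]:rng[1],u])*sign;i=int(np.argmax(d))
        if 0<i<len(d)-1:
            a,b,c=d[i-1],d[i],d[i+1];i=i+.5*(a-c)/(a-2*b+c+1e-9)
        E.append((u,rng[0]+i+.5))
    E=np.array(E);px=np.polyfit(E[:,0],E[:,1],1);W=unproj(t,E[:,0],E[:,1],z)
    for _ in range(3):
        p=np.polyfit(W[:,1],W[:,0],1);r=W[:,0]-np.polyval(p,W[:,1]);W=W[abs(r)<max(2*r.std(),.0004)]
    return 'slope %.4f x@y.0225 %.4f n %d rms %.5f'%(p[0],np.polyval(p,.0225),len(W),r.std())
print('strip far edge',edge(G,(171,183),.026,1,[u for u in range(184,300) if not(193<u<206 or 280<u<292)]))
print('strip visible near edge',edge(S,(158,172),.026,1,range(184,284)))
print('rail near edge',edge(G,(186,200),.034,-1,[u for u in range(176,308) if not(193<u<206 or 278<u<294)]))
print('rail far edge',edge(G,(210,224),.034,1,[u for u in range(176,308) if not(188<u<206 or 278<u<294)]))
print('roller rear edge',edge(G,(117,130),.036,-1,[u for u in range(180,286) if not(208<u<258)]))
print('board near edge',edge(G,(3,16),.012,1,range(170,318)))
k=masks(t)['dot'];n,l,s,c=cv2.connectedComponentsWithStats(k.astype(np.uint8))
for a,b in zip(s[1:],c[1:]):
    if a[4]>30 and b[1]<120: print('dot',b,unproj(t,*b,.038))
kk=(masks(t)['terra']);q=np.argwhere(kk[115:172,160:300]);print('roller cols',np.percentile(q[:,1]+160,[1,99]), unproj(t,np.percentile(q[:,1]+160,[1,99]),[147,147],.050))
E
python3 wm.py
python3 -c "
import cv2;cv2.imwrite('pics/w21c.png',cv2.resize(cv2.imread('pics/w21.png')[60:225,155:320],None,fx=3.6,fy=3.6,interpolation=cv2.INTER_CUBIC))"
```

```text
strip far edge slope 0.0329 x@y.0225 0.6071 n 91 rms 0.00015
strip visible near edge slope 0.0577 x@y.0225 0.5987 n 82 rms 0.00048
rail near edge slope 0.0330 x@y.0225 0.6248 n 91 rms 0.00020
rail far edge slope 0.0345 x@y.0225 0.6537 n 100 rms 0.00017
roller rear edge slope 0.0539 x@y.0225 0.5471 n 56 rms 0.00017
board near edge slope 0.0346 x@y.0225 0.4382 n 142 rms 0.00018
dot [232.1837  87.7245] [[0.5119 0.0227 0.038 ]]
roller cols [176. 286.] [[ 0.5676 -0.0361  0.05  ]
 [ 0.5703  0.0755  0.05  ]]
```

View pics/w21c.png

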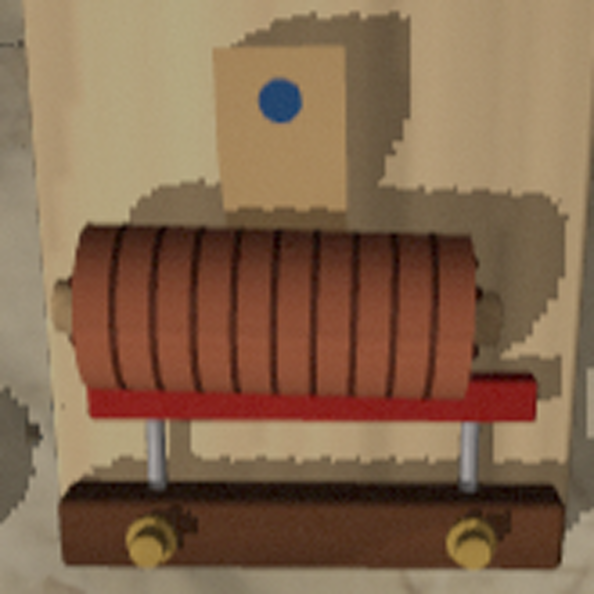

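The close view shows the roller skewed about 1.2° to the strip: the +y end touches and the −y end (left in the image) is about 2 mm off. I'll nudge that end gently, then re-seat the wedge.

Emit:
servo_tool(plan=[-20,0,-12,0,0,0,1,-40,0,-25,0,0,0,1,-40,0,-25,0,0,0,1,-20,30,0,0,0,0,1,0,40,0,0,0,0,1,0,40,0,0,0,0,1,0,40,0,0,0,0,1,0,20,0,0,0,0,1])

```text
time: 28.9
tool_pos: [0.4636, -0.0183, 0.0521]
tool_rot: [-1.57, 0.023, -0.015]
wrist_force: [0.0, -0.1, -0.2]
gripper_width: -0.001
```

Emit:
servo_tool(plan=[0,0,0,0,0,0,1,0,0,0,0,0,0,1])

```text
time: 29.1
tool_pos: [0.4665, -0.0191, 0.0563]
tool_rot: [-1.571, 0.019, -0.02]
wrist_force: [0.9, -0.6, 0.9]
gripper_width: -0.002
```

```bash
python3 st.py .5 -.022 .024
```

```text
t 29.1 p [ 0.4665 -0.0191  0.0563] az z 1.545799184475155 ydir [ 0.0003 -0.     -1.    ]
j [-0.2006 -0.1528  2.1197  0.0001  1.1743 -1.7465] tq [  0.039  -24.4703 -30.9355  -0.0004   0.0571   0.0006] F [ 0.8691 -0.6162  0.9494] g -0.0022774787970750257
tool shift mm [33.5685 32.3142 -2.0276]
```

Emit:
servo_tool(plan=[0,20,-2,0,0,0,1,0,12,0,0,0,0,1,15,0,0,0,0,0,1,15,0,0,0,0,0,1,15,0,0,0,0,0,1,10,0,0,0,0,0,1,4,0,0,0,0,0,1,0,0,0,0,0,0,1])

```text
time: 29.9
tool_pos: [0.5257, -0.0232, 0.0243]
tool_rot: [-1.571, 0.02, -0.021]
wrist_force: [-0.4, 0.4, 0.1]
gripper_width: -0.003
```

Emit:
servo_tool(plan=[1,0,0,0,0,0,1,1,0,0,0,0,0,1,0,0,0,0,0,0,1])

```text
time: 30.2
tool_pos: [0.5268, -0.0233, 0.0237]
tool_rot: [-1.571, 0.021, -0.02]
wrist_force: [-0.6, 0.2, -0.2]
gripper_width: 0.001
```

Emit:
servo_tool(plan=[0.7,0,0,0,0,0,1,0.7,0,0,0,0,0,1])

```text
time: 30.4
tool_pos: [0.5284, -0.0233, 0.0237]
tool_rot: [-1.571, 0.021, -0.021]
wrist_force: [-0.6, -0.9, 0.8]
gripper_width: -0.0
```

Emit:
servo_tool(plan=[0.8,0,0,0,0,0,1,0.8,0,0,0,0,0,1])

```text
time: 30.6
tool_pos: [0.5301, -0.0234, 0.0238]
tool_rot: [-1.571, 0.021, -0.021]
wrist_force: [-0.6, -0.1, -0.1]
gripper_width: 0.0
```

Emit:
servo_tool(plan=[0.7,0,0,0,0,0,1,0.7,0,0,0,0,0,1])

```text
time: 30.8
tool_pos: [0.5316, -0.0234, 0.0237]
tool_rot: [-1.571, 0.021, -0.021]
wrist_force: [-0.7, -0.2, -0.2]
gripper_width: 0.002
```

Emit:
servo_tool(plan=[0.5,0,0,0,0,0,1,0.5,0,0,0,0,0,1])

```text
time: 31.0
tool_pos: [0.5325, -0.0234, 0.0237]
tool_rot: [-1.571, 0.021, -0.021]
wrist_force: [0.2, -0.1, 0.3]
gripper_width: -0.0
```

Emit:
servo_tool(plan=[0.4,0,0,0,0,0,1,0.4,0,0,0,0,0,1])

```text
time: 31.2
tool_pos: [0.5333, -0.0234, 0.0237]
tool_rot: [-1.571, 0.021, -0.021]
wrist_force: [-0.4, -0.4, 0.1]
gripper_width: 0.001
```

Emit:
servo_tool(plan=[0.4,0,0,0,0,0,1,0.4,0,0,0,0,0,1])

```text
time: 31.4
tool_pos: [0.5338, -0.0235, 0.0237]
tool_rot: [-1.571, 0.021, -0.02]
wrist_force: [-1.3, 0.2, 0.5]
gripper_width: 0.002
```

Emit:
servo_tool(plan=[0.4,0,0,0,0,0,1,0.4,0,0,0,0,0,1])

```text
time: 31.6
tool_pos: [0.5345, -0.0235, 0.0237]
tool_rot: [-1.571, 0.021, -0.02]
wrist_force: [-1.7, -1.0, 0.6]
gripper_width: -0.001
```

Emit:
servo_tool(plan=[0.4,0,0,0,0,0,1,0.4,0,0,0,0,0,1])

```text
time: 31.8
tool_pos: [0.5356, -0.0236, 0.0237]
tool_rot: [-1.571, 0.021, -0.02]
wrist_force: [-3.1, -1.0, 1.2]
gripper_width: 0.001
```

```bash
python3 st.py; python3 rs.py; python3 -c "
from h import *
s=grab('side','s22.png');cv2.imwrite('pics/s22c.png',cv2.resize(cv2.imread('pics/s22.png')[140:220,230:320],None,fx=7,fy=7))"
```

```text
t 31.8 p [ 0.5356 -0.0236  0.0237] az z 1.5446221557198156 ydir [-0.0004 -0.0002 -1.    ]
j [-0.1828  0.0695  1.9685 -0.0003  1.1039 -1.7272] tq [  0.5161 -33.796  -31.6148   0.2925  -0.5549  -0.0179] F [-3.0849 -1.0343  1.2296] g 0.0008496217039286783
side axis x@y.03 0.572497409428035 slope 0.04846359457627234 z 0.036589111001455406 n 424 y [-0.0358  0.0753] res 0.0016332533898884161
```

View pics/s22c.png

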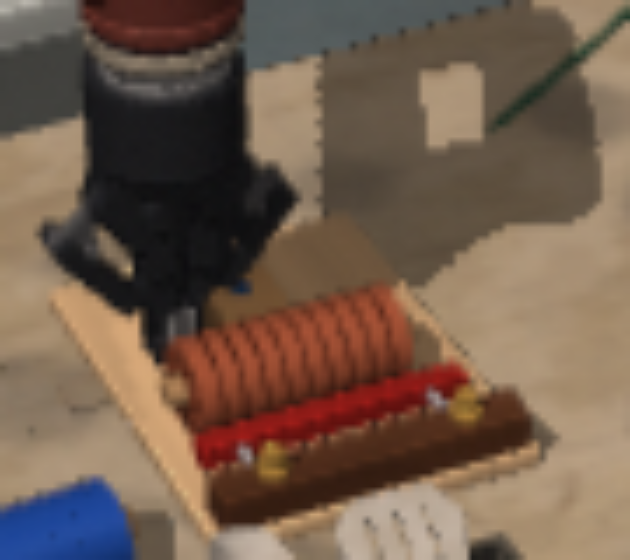

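Emit:
servo_tool(plan=[0.3,0,0,0,0,0,1,0.3,0,0,0,0,0,1])

```text
time: 32.1
tool_pos: [0.5359, -0.0236, 0.0237]
tool_rot: [-1.571, 0.021, -0.02]
wrist_force: [-4.2, -0.6, 3.0]
gripper_width: 0.004
```

Emit:
servo_tool(plan=[0.3,0,0,0,0,0,1,0.3,0,0,0,0,0,1])

```text
time: 32.3
tool_pos: [0.5361, -0.0237, 0.0237]
tool_rot: [-1.571, 0.022, -0.019]
wrist_force: [-6.6, -1.8, 4.6]
gripper_width: -0.0
```

Emit:
servo_tool(plan=[-1,0,0,0,0,0,1,-3,0,0,0,0,0,1,-10,0,0,0,0,0,1,-20,0,0,0,0,0,1,-25,0,0,0,0,0,1,-15,0,0,0,0,0,1,0,0,20,0,0,0,1,0,0,25,0,0,0,1])

```text
time: 33.1
tool_pos: [0.4634, 0.0235, 0.0238]
tool_rot: [-1.57, 0.021, -0.023]
wrist_force: [0.7, 0.3, -0.7]
gripper_width: 0.003
```

Emit:
servo_tool(plan=[0,4,0,0,0,0,1,0,0,0,0,0,0,1])

```text
time: 33.3
tool_pos: [0.4634, 0.0236, 0.0192]
tool_rot: [-1.571, 0.02, -0.019]
wrist_force: [-0.5, 0.0, -0.0]
gripper_width: 0.0
```

```bash
python3 st.py .485 .024 .019; python3 rs.py; python3 -c "
from h import *
s=grab('side','s23.png');cv2.imwrite('pics/s23c.png',cv2.resize(cv2.imread('pics/s23.png')[140:220,230:320],None,fx=7,fy=7))"
```

```text
t 33.3 p [0.4634 0.0236 0.0192] az z 1.545869833138732 ydir [-0.0005 -0.0001 -1.    ]
j [-0.1096 -0.0954  2.1406 -0.0002  1.0968 -1.6554] tq [  0.5165 -27.0086 -31.2269   0.0386  -0.0631   0.0128] F [-0.4885  0.0215 -0.0428] g 0.0004259020362757235
tool shift mm [21.5555  0.1979  0.9362]
side axis x@y.03 0.5723646507176381 slope 0.024716241578698686 z 0.03656321225242417 n 424 y [-0.0356  0.0766] res 0.001502330667299604
```

View pics/s23c.png

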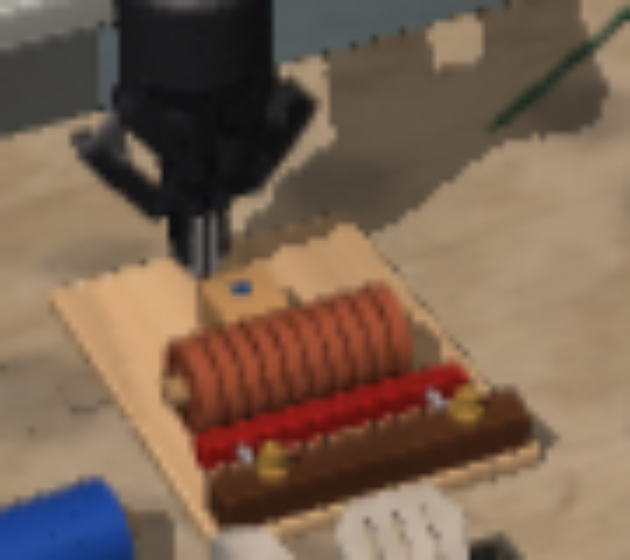

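Squared now. Next, a light push on the wedge's back.

Emit:
servo_tool(plan=[5,0,0,0,0,0,1,5,0,0,0,0,0,1,4,0,0,0,0,0,1,2,0,0,0,0,0,1,1,0,0,0,0,0,1,1,0,0,0,0,0,1,0,0,0,0,0,0,1])

```text
time: 34.1
tool_pos: [0.4821, 0.0229, 0.0197]
tool_rot: [-1.571, 0.021, -0.02]
wrist_force: [-0.5, -0.0, -0.3]
gripper_width: 0.001
```

Emit:
servo_tool(plan=[0.7,0,0,0,0,0,1,0.7,0,0,0,0,0,1])

```text
time: 34.3
tool_pos: [0.4834, 0.0229, 0.0197]
tool_rot: [-1.571, 0.021, -0.02]
wrist_force: [0.4, -1.3, -0.5]
gripper_width: -0.002
```

Emit:
servo_tool(plan=[0.7,0,0,0,0,0,1,0.7,0,0,0,0,0,1])

```text
time: 34.5
tool_pos: [0.4849, 0.0229, 0.0198]
tool_rot: [-1.571, 0.02, -0.021]
wrist_force: [0.4, -0.1, -1.7]
gripper_width: 0.002
```

Emit:
servo_tool(plan=[0.5,0,0,0,0,0,1,0.5,0,0,0,0,0,1])

```text
time: 34.7
tool_pos: [0.4859, 0.0228, 0.0197]
tool_rot: [-1.571, 0.021, -0.021]
wrist_force: [0.2, 0.3, -0.8]
gripper_width: -0.001
```

Emit:
servo_tool(plan=[0.5,0,0,0,0,0,1,0.5,0,0,0,0,0,1])

```text
time: 34.9
tool_pos: [0.4869, 0.0228, 0.0197]
tool_rot: [-1.571, 0.021, -0.021]
wrist_force: [0.0, 0.1, -0.3]
gripper_width: -0.003
```

Emit:
servo_tool(plan=[0.4,0,0,0,0,0,1,0.4,0,0,0,0,0,1])

```text
time: 35.1
tool_pos: [0.4874, 0.0228, 0.0196]
tool_rot: [-1.571, 0.021, -0.02]
wrist_force: [-1.9, 0.5, 1.6]
gripper_width: -0.0
```

Emit:
servo_tool(plan=[0.4,0,0,0,0,0,1,0.4,0,0,0,0,0,1])

```text
time: 35.3
tool_pos: [0.4883, 0.0228, 0.0197]
tool_rot: [-1.571, 0.021, -0.02]
wrist_force: [-2.2, 0.1, 1.8]
gripper_width: -0.002
```

Emit:
servo_tool(plan=[0.3,0,0,0,0,0,1,0.3,0,0,0,0,0,1])

```text
time: 35.5
tool_pos: [0.4885, 0.0228, 0.0196]
tool_rot: [-1.571, 0.022, -0.019]
wrist_force: [-5.2, 1.1, 3.1]
gripper_width: -0.0
```

Emit:
servo_tool(plan=[-1,0,0,0,0,0,1,-4,0,0,0,0,0,1,-15,0,0,0,0,0,1,-10,-30,0,0,0,0,1,0,-45,0,0,0,0,1,0,-50,0,0,0,0,1,0,-50,0,0,0,0,1,30,-30,0,0,0,0,1])

```text
time: 36.3
tool_pos: [0.4896, 0.0228, 0.2304]
tool_rot: [-1.572, 0.014, -0.027]
wrist_force: [1.1, 0.5, 1.0]
gripper_width: -0.001
```

Emit:
servo_tool(plan=[40,0,5,0,0,0,1,40,0,5,0,0,0,1,20,0,5,0,0,0,0,0,0,0,0,0,0,0,0,0,0,0,0,0,0,0,0,0,0,0,0,0])

```text
time: 36.9
tool_pos: [0.5886, 0.035, 0.2246]
tool_rot: [-1.571, 0.021, -0.02]
wrist_force: [1.4, 0.7, -0.3]
gripper_width: 0.504
```

```bash
python3 st.py .5875 .0397 .2258; python3 wm.py
python3 -c "
import cv2;cv2.imwrite('pics/w24c.png',cv2.resize(cv2.imread('pics/w21.png')[40:235,150:330],None,fx=3,fy=3,interpolation=cv2.INTER_CUBIC))"
```

```text
t 36.9 p [0.5886 0.035  0.2246] az z 1.5445266643084792 ydir [-0.0003 -0.0001 -1.    ]
j [-0.0667 -0.0263  1.7038 -0.0001  1.4643 -1.6112] tq [  0.0231 -35.2937 -37.1081   0.0018  -0.0172  -0.0007] F [ 1.3831  0.6857 -0.2636] g 0.5036231471690932
tool shift mm [-1.2091 -1.2093  4.6691]
strip far edge slope 0.0289 x@y.0225 0.6070 n 91 rms 0.00006
strip visible near edge slope 0.0321 x@y.0225 0.5995 n 82 rms 0.00044
rail near edge slope 0.0335 x@y.0225 0.6249 n 89 rms 0.00019
rail far edge slope 0.0322 x@y.0225 0.6537 n 97 rms 0.00017
roller rear edge slope 0.0283 x@y.0225 0.5480 n 50 rms 0.00014
board near edge slope 0.0353 x@y.0225 0.4383 n 145 rms 0.00020
dot [237.2041  88.    ] [[0.5132 0.0227 0.038 ]]
roller cols [181. 290.] [[ 0.5683 -0.0358  0.05  ]
 [ 0.5712  0.0743  0.05  ]]
```

View pics/w24c.png

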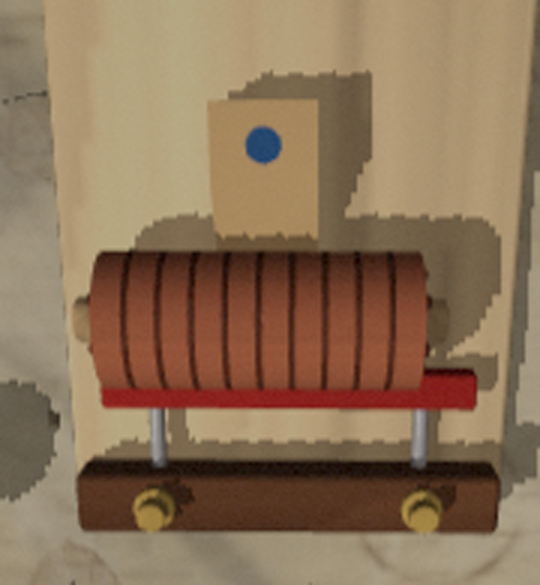

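```bash
python3 -c "
from h import *
grab('top','t30.png');grab('side','s30.png')
a=np.hstack([cv2.imread('pics/t30.png')[100:300,110:510],cv2.imread('pics/s30.png')[60:260,112:512]]);cv2.imwrite('pics/f.png',a)"; python3 rs.py
```

```text
side axis x@y.03 0.5728394680664352 slope 0.03920236170972437 z 0.03645637763478119 n 397 y [-0.0351  0.0832] res 0.0017169583273108323
```

View pics/f.png

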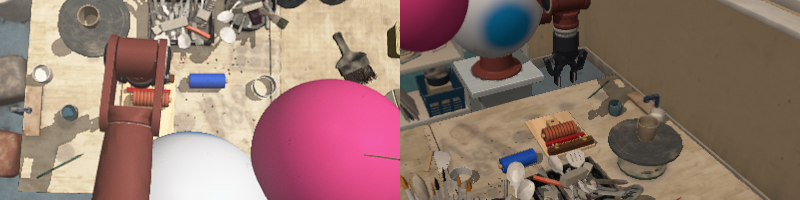

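```bash
python3 -c "
from bench import ctrl
print(ctrl.sign_off())"
```

```text
the job is handed in; nothing more can be done
None
```

The job is handed in at about 37 s of the 70 s allowed. The roller lies square against the red strip with the wedge chocked behind it, and the gripper is clear of everything.

**Rolling:** I pushed the roller with two fingers until I felt the strip at about 6 N. I then gripped the wedge, slid it in thin edge first and let go.

**Correction:** A close wrist-camera view then showed the roller about 1.2° off square. I nudged its loose end until it met the strip at about 6.6 N. Then I pushed the wedge's back until it resisted at about 5 N. So the final squaring came after the wedge was first placed, slightly out of the order you gave.

**Last checks:**
- **Square:** in the wrist view the roller's slope is 0.028 and the strip's is 0.029 to 0.032. The side view reads 0.039 for the roller, but that measure is noisier.
- **Not lifted:** the roller's axis is 36.5 mm above the table, where 36 mm is its normal height on the board, so it did not ride up.
- **Chocked:** the wedge's grip mark is 59 mm behind the roller's axis, which is the contact distance. It sits about 3 mm or less off the roller's middle.
- **Cups and cutter ring:** I never went near them, and they look unmoved in the pictures.

The forearm visibly overlapped the white hanging ball, and the arm worked near the pink one. No torque rise showed, and the balls did not move. I saw no wrist reading above about 10 N in total.

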